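# Loosen a microscope lamp's knurled lens ring and push in its filter slide

### The job

On the microscope lamp base, loosen the knurled ring around the lens by two full turns anticlockwise (seen from above) by rolling closed fingertips along its rim, stopping when its yellow mark comes back to the red line for the second time, and keep off the glass lens. Only then push the blue tab of the filter slide fully home towards the lamp base with a fingertip. Nothing needs gripping or lifting; leave the other things on the bench where they stand.

Things in the scene. Friction and masses are not known exactly. Their poses are not given: they have to be found in the camera images.
- lamp_base: Cream lamp base of a microscope, fixed to the bench: a box 150 (its x) x 120 (its y) x 52 mm on 6 mm feet, flat top at 58 mm. Origin under its centre at bench level, z up. A red line on its top runs out from the ring towards +x (away from the robot; the switch side, -x, roughly faces the robot). It may stand turned by up to 0.5 rad.
- ring_top (a point): Centre of the upper face of the knurled steel ring, on its vertical axis, 86 mm above the bench, amid the lamp base. The ring is 92 mm across over 36 upright ridges (2 mm proud), too wide to grip; its rim spans 64 to 86 mm above the bench. It turns in place, does not rise or give sideways; about 1.5 N along the rim turns it; it stays where left. Nothing within 150 mm of its axis is higher.
- ring (a joint): Turn of the ring, rad: 0 = tight (at the start), the yellow mark on its upper face, near the edge, pointing along the red line; grows anticlockwise seen from above, towards loose; 12.57 = two full turns; it is stopped at 0 and 18.85.
- lens: Glass lens inside the ring, a low dome 64 mm across and 7 mm high, fixed; origin on the ring's axis at 86 mm above the bench, where the dome begins. Not to be touched.
- slide_tab (a point): Middle of the upper edge of the outer face of the filter slide's blue tab, 46 mm above the bench. The tab is an upright plate 30 mm wide (along the lamp base's x), 6 mm thick, reaching from 6 to 46 mm above the bench, on an aluminium bar that enters the lamp base's -y side. It is pushed along the lamp base's +y, from the outer side, which is free for about 60 mm beyond it.
- slide (a joint): Travel of the filter slide, m: 0 = fully out (the tab's outer face 108 mm from the ring's axis), 0.040 = fully home against its stop (outer face 68 mm from the axis). It starts between 0 and 0.012, moves with about 1.5 N, and stays where it is left.
- oil_bottle: Small amber oil bottle, 32 mm across, 65 mm high, standing about 130 mm from the ring's axis on the lamp base's +y side. Origin under its centre. Loose; to be left alone.
- filter_ring: Loose aluminium filter ring, 44 mm across, 8 mm high, lying beyond the lamp base (+x side). Origin under its centre. To be left alone.
- slide_box: Green box for glass slides, 85 x 40 x 30 mm, beyond the lamp base towards the tab's side. Origin under its centre. Loose; to be left alone.
- dish: Shallow glass dish, 80 mm across, 14 mm high, in front of the lamp base (-x side). Origin under its centre. Loose; to be left alone.
- pill_bottle: White jar 44 mm across, 75 mm high, at the left of the bench. Origin under its centre. Loose; to be left alone.
- beaker: Glass beaker 64 mm across, 85 mm high, at the right of the bench. Origin under its centre. Loose; to be left alone.

How it is judged:
By the outcome, as a careful person would: the job done as asked, in the order asked, and still so for the second after the job is handed in, with the robot touching nothing.
It also fails if it takes over 72 s, if anything falls off the work surface, if the arm or the gripper's body presses on something with over 40 N, if the wrist force passes 120 N, or if a joint passes its speed limit or range.

### The arm

A 6-joint arm with a two-finger parallel gripper is mounted at the origin on the work surface. World frame = base frame: x ahead of the robot, y to its left, z up, the work surface at z = 0. Lengths are in mm, angles in rad, forces in N, time in s.
With the tool pointing down it reaches from about 350 to 775 mm from the base axis. Payload 5.5 kg.
Tool frame: the origin (TCP) lies between the finger pads; the fingertips stand bot.tips_ahead ahead of it and the grasp point (between the pads) lies 11 mm behind it (bot.tips_ahead is the distance from the TCP to the fingertips, in mm); z points along the fingers, y is the direction in which the jaws open and shut (so a half turn about z gives the same grasp; the last joint's range is limited). The gripper opens to 85 mm and grips with 20 to 120 N. Pads are 22 mm wide; open, the fingers measure 114 mm over their backs; the gripper's body (76 mm by 85 mm) begins 54 mm behind the grasp point. The pads swing forward as they close: fully open they stand 13 mm farther back than shut.
Start: joints at [1.136, 0.313, 0.046, 1.304, 0, 1.431], TCP at [167.091, 550.231, 215.923] pointing down, gripper open.
Joint ranges: [-2.76, 2.76], [-0.86, 1.69], [-1.03, 1.26], [-2.2, 2.34], [-1.47, 1.5], [-3.14, 3.14]. Speed limits (rad/s): [2.57, 2.57, 3.14, 3.14, 3.14, 3.14].

### API

Orientations are given as a 3x3 rotation matrix whose columns are the frame's x, y, z axes.
In Python, from plant import bot, imaging gives the robot as it stands.
- The arm moves only by the shell command python3 -m inch 'ROWS'. ROWS is JSON, a list of rows, each a list of 7 numbers: the turn, a rotation vector about the tool's x, y, z in degrees, then the shift along the tool's x, y, z in m, then the closure, from -1 (fully open) to 1 (shut), so that 0 is half open. A call has 1 to 12 rows; each row is the pose to reach, as a shift and turn from the pose commanded when the call began, along the tool's axes at that moment; what a row does not reach only later rows make up. A row lasts 1/12 s, in which the tool goes at most 41.7 mm and 7.16 degrees, less where a joint would pass 70% of its speed; a pose out of reach is approached as far as the arm can. A call with a gripper value outside its range is refused whole. The fingers move at their own pace and stop on an object; the grip force is fixed at half the most. Time passes only in rows, so rows that repeat a pose let the fingers close. It gives the time, the measured TCP pose, the force and the opening at its end, in the units of the state.
- bot.sense(): the state, without advancing time (a new reading comes with each control period).
- imaging.camera(name): name is "side" or "top"; returns a dict with "color" (420x560x3 uint8, red, green, blue), "K" (3x3 intrinsics, pixels), "world_to_cam" (4x4, takes a point from world to camera coordinates). Camera axes: x right, y up, looking along -z (the intrinsics and any distortion apply to the point x, -y, -z); pixel columns grow to the right and rows downward; lengths in mm; the calibration is good to about 2 mm. A picture is of the moment at which its call begins. There is no depth.
- bot.job_done(): hands the job in, once; it reports no verdict.
The state is a dict: "t": time; "joint_pos": joint angles; "joint_velocities": joint speeds; "joint_efforts": joint torques, N m; "ee_pos": TCP position; "eef_rot": TCP orientation; "contact_force": force on the tool from outside, world axes, zero at the start; "moment": the same for the moment, N m; "finger_gap": opening from 0.0 (shut) to 1.0 (fully open).
Only numpy, scipy, OpenCV 4.12 (cv2) and the standard library are available. Lean on these libraries where they do the work, as an engineer would, in place of code of your own. Each camera call takes 0.05 s, during which the arm holds its last target.

## Working session

There is one attempt and no reset: what is moved stays moved. The work goes in short steps, Python scripts to look and compute and a shell command to move; the robot and the scene stay as the last step left them, time stands still between calls to the robot, and variables do not carry over. Pictures are saved under pics/ and viewed, and the job is handed in when it is done.

```bash
ls; mkdir -p pics; python3 - <<'E'
from plant import bot, imaging
import cv2,numpy as np
print(bot.sense(), bot.tips_ahead)
for n in("side","top"):
    c=imaging.camera(n); cv2.imwrite(f"pics/{n}0.png",c["color"][:,:,::-1]); print(n,{k:v for k,v in c.items() if k!="color"})
E
```

```text
pics
{'t': 0.0, 'joint_pos': array([1.13638630e+00, 3.13993464e-01, 4.49486091e-02, 1.30360886e+00,
       1.03843484e-05, 1.43119702e+00]), 'joint_velocities': array([ 0.00053683,  0.00032498,  0.00032268,  0.00064854, -0.00126474,
        0.00027835]), 'joint_efforts': array([ 9.54989846e-04, -4.80623746e+01,  2.98534584e+01,  1.93364848e-02,
       -1.04776900e-04,  5.27689636e-06]), 'ee_pos': array([166.83993295, 549.68031197, 215.0004396 ]), 'eef_rot': array([[-9.56857046e-01,  2.90558027e-01, -7.91147534e-04],
       [ 2.90558980e-01,  9.56855608e-01, -1.68049827e-03],
       [ 2.68731692e-04, -1.83787163e-03, -9.99998275e-01]]), 'contact_force': array([-0.94495191, -0.00479228, -0.07457173]), 'moment': array([-0.00760134, -0.02330207,  0.00706276]), 'finger_gap': 0.9990779294742131} 8.0
side {'K': array([[434.28468424,   0.        , 283.22827216],
       [  0.        , 434.28468424, 209.76302685],
       [  0.        ,   0.        ,   1.        ]]), 'world_to_cam': array([[-8.95128950e-01, -4.45787082e-01, -4.24730687e-03,
         5.12154774e+02],
       [ 3.36404641e-01, -6.81682182e-01,  6.49724034e-01,
        -2.51136341e+02],
       [-2.92533895e-01,  5.80157979e-01,  7.60158299e-01,
        -9.40524619e+02],
       [ 0.00000000e+00,  0.00000000e+00,  0.00000000e+00,
         1.00000000e+00]])}
top {'K': array([[508.94279602,   0.        , 274.73870543],
       [  0.        , 508.94279602, 210.34353383],
       [  0.        ,   0.        ,   1.        ]]), 'world_to_cam': array([[ 1.48876789e-02, -9.99795062e-01, -1.37183088e-02,
         2.57892581e+00],
       [ 9.86360788e-01,  1.24356230e-02,  1.64127240e-01,
        -6.09170376e+02],
       [-1.63923009e-01, -1.59746756e-02,  9.86343782e-01,
        -1.57225857e+03],
       [ 0.00000000e+00,  0.00000000e+00,  0.00000000e+00,
         1.00000000e+00]])}
```

View pics/side0.png

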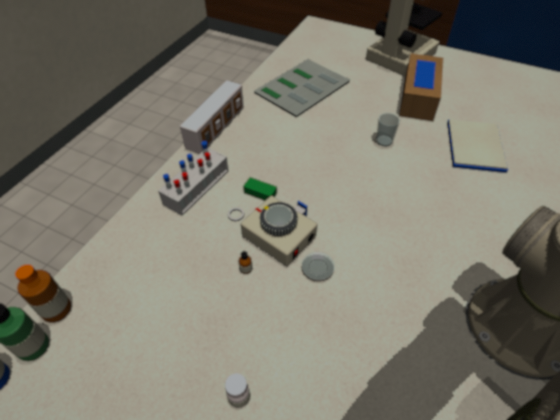

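View pics/top0.png

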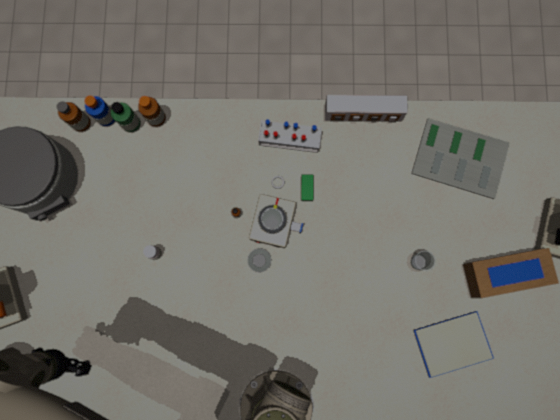

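The lamp base is at top px ≈(272,220), side px ≈(279,225), with the oil bottle on its left (+y) and the blue tab on its right. I'll zoom in to locate them.

```bash
cat > h.py <<'E'
from plant import bot, imaging
import cv2,numpy as np
def shot(n,tag,box,s):
    c=imaging.camera(n); x0,y0,x1,y1=box
    im=cv2.resize(c["color"][y0:y1,x0:x1,::-1],None,fx=s,fy=s,interpolation=cv2.INTER_CUBIC)
    cv2.imwrite(f"pics/{tag}.png",im); return c,im
def ray(c,px,z):
    K,T=c["K"],c["world_to_cam"]; R=T[:3,:3]; o=-R.T@T[:3,3]
    d=np.linalg.inv(K)@np.array([px[0],px[1],1.]); d=R.T@(d*[1,-1,-1])
    return o+d*(z-o[2])/d[2]
def proj(c,p):
    q=c["world_to_cam"]@np.r_[p,1]; q=q[:3]*[1,-1,-1]; q=c["K"]@q; return q[:2]/q[2]
E
python3 - <<'E'
from h import *
shot("top","t1",(222,160,322,280),5); shot("side","s1",(220,170,350,290),5)
E
```

```text
(no output)
```

View pics/t1.png

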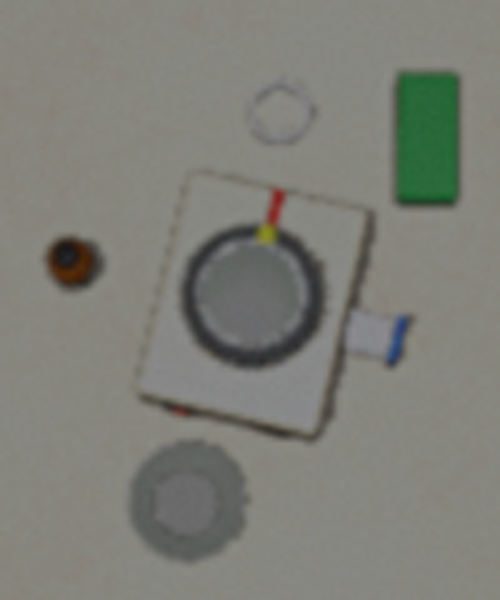

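View pics/s1.png

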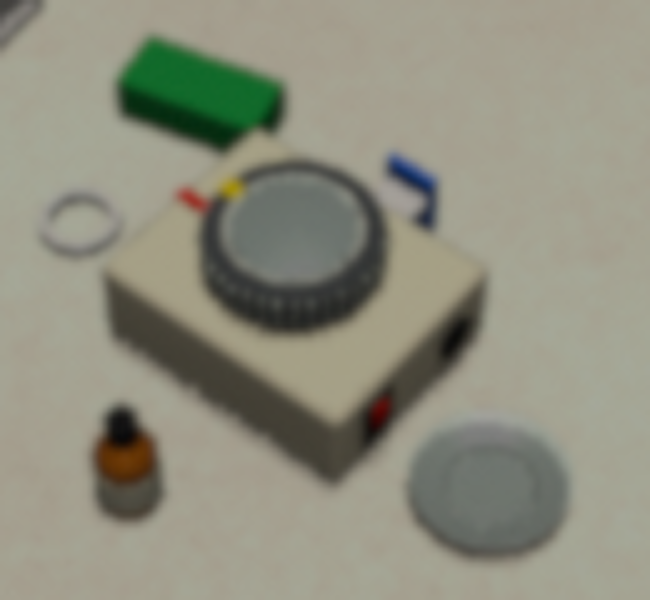

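```bash
cat > fit.py <<'E'
from h import *
from scipy.optimize import least_squares
c={n:imaging.camera(n) for n in("top","side")}
def f(b,p): return np.array([b[0]+(p[0]+.5)/5-.5,b[1]+(p[1]+.5)/5-.5])
T=(222,160);S=(220,170)
obs=[("top",f(T,(191,170)),(75,60,58)),("top",f(T,(373,210)),(75,-60,58)),("top",f(T,(137,394)),(-75,60,58)),("top",f(T,(254,296)),(0,0,86)),
("side",f(S,(258,128)),(75,-60,58)),("side",f(S,(488,270)),(-75,-60,58)),("side",f(S,(338,426)),(-75,60,58)),("side",f(S,(106,270)),(75,60,58))]
def W(q,p):
    a=q[2];return np.array([q[0]+np.cos(a)*p[0]-np.sin(a)*p[1],q[1]+np.sin(a)*p[0]+np.cos(a)*p[1],p[2]])
def res(q,per=False):
    return np.concatenate([proj(c[n],W(q,p))-u for n,u,p in obs])
r=least_squares(res,[600,0,-.2])
print(r.x); print(r.fun.reshape(-1,2).round(1))
for n in("top","side"):
    sv=obs; obs=[o for o in sv if o[0]==n]; print(n,least_squares(res,r.x).x); obs=sv
q=r.x
def L(w):
    d=w[:2]-q[:2];a=q[2];return np.array([np.cos(a)*d[0]+np.sin(a)*d[1],-np.sin(a)*d[0]+np.cos(a)*d[1]])
print("ring top",ray(c["top"],f(T,(254,296)),86))
# tab upper edge (outer) ends
for n,b,p,z in[("top",T,(411,316),46),("top",T,(397,365),46),("side",S,(390,154),46),("side",S,(437,181),46)]:
    w=ray(c[n],f(b,p),z);print("tab",n,w.round(0),L(w).round(1))
for nm,b,p,z in[("bottle",T,(66,252),65),("dish",T,(188,500),7),("fring",T,(280,112),4),("sbox",T,(428,138),30)]:
    w=ray(c["top"],f(b,p),z);print(nm,w.round(0),L(w).round(1))
E
python3 fit.py
```

```text
[ 5.75317829e+02  1.77949827e+01 -2.19816797e-01]
[[-0.2 -0.1]
 [ 0.   0.4]
 [-0.7  0.7]
 [-0.2  0.3]
 [-0.2 -0.7]
 [ 1.1 -0.5]
 [ 0.1  0.1]
 [-1.6 -0.8]]
top [ 5.76506406e+02  1.68286551e+01 -2.13471357e-01]
side [ 5.74461050e+02  1.86897016e+01 -2.20550139e-01]
ring top [576.41331066  17.25468668  86.        ]
tab top [571. -82.  46.] [ 17.4 -98.4]
tab top [539. -73.  46.] [-15.3 -96.8]
tab side [570. -79.  46.] [ 15.7 -95.4]
tab side [540. -73.  46.] [-14.3 -95.9]
bottle [606. 137.  65.] [  4.1 123.1]
dish [455.  59.   7.] [-126.8   14.3]
fring [712.   4.   4.] [136.5  16. ]
sbox [690. -93.  30.] [136.1 -83.2]
```

```bash
cat >> h.py <<'E'
C=np.array([575.5,17.5]); YAW=-.217
U=np.array([np.cos(YAW),np.sin(YAW),0]);V=np.array([-U[1],U[0],0])
def to_tool(w):   # world target -> tool-axis shift in m, plus yaw turn
    s=bot.sense(); R=s["eef_rot"]; 
    return (R.T@(np.array(w)-s["ee_pos"])/1000).round(4)
def uv(u,v,z): return np.r_[C,0]+u*U+v*V+[0,0,z]
def st():
    s=bot.sense(); d=s["ee_pos"]-np.r_[C,0]; R=s["eef_rot"]
    print("t",round(s["t"],2),"uvz",(d@U).round(1),(d@V).round(1),d[2].round(1),"Fuvz",(s["contact_force"]@U).round(1),(s["contact_force"]@V).round(1),s["contact_force"][2].round(1),"yaw err deg",np.degrees(np.arctan2(-R[:,0]@V,-R[:,0]@U)).round(2),"tilt",np.degrees(R[:2,2]).round(2),"gap",round(s["finger_gap"],3),"q",s["joint_pos"].round(2))
E
python3 - <<'E'
from h import *
st(); print(to_tool(uv(-85,0,160)))
E
```

```text
t 0.3 uvz -513.6 432.1 215.6 Fuvz 0.1 -0.5 0.4 yaw err deg -4.46 tilt [-0.01 -0.03] gap 1.001 q [ 1.14  0.31  0.05  1.3  -0.    1.43]
[-0.4609 -0.3974  0.0558]
```

```bash
python3 -m inch '[[0,0,-4.46,-0.035,-0.03,0.004,1],[0,0,-4.46,-0.07,-0.06,0.009,1],[0,0,-4.46,-0.1,-0.086,0.012,1],[0,0,-4.46,-0.13,-0.112,0.016,1],[0,0,-4.46,-0.16,-0.138,0.02,1],[0,0,-4.46,-0.19,-0.164,0.024,1],[0,0,-4.46,-0.22,-0.19,0.028,1],[0,0,-4.46,-0.25,-0.216,0.03,1],[0,0,-4.46,-0.28,-0.242,0.034,1],[0,0,-4.46,-0.31,-0.268,0.038,1],[0,0,-4.46,-0.34,-0.294,0.042,1],[0,0,-4.46,-0.37,-0.32,0.045,1]]'; python3 -c "
from h import *
st(); print(to_tool(uv(-85,0,160)))"
```

```text
t: 1.3
ee_pos: [428.7, 134.7, 170.9]
eef_rot: [[-0.977, 0.215, 0.0], [0.215, 0.977, 0.0], [-0.0, 0.0, -1.0]]
contact_force: [-0.2, 0.9, -0.5]
finger_gap: 0.003
t 1.3 uvz -168.6 82.8 170.9 Fuvz -0.4 0.8 -0.5 yaw err deg -0.0 tilt [0.03 0.02] gap 0.003 q [ 0.13  0.09 -0.34  1.13  0.    0.34]
[-0.0836 -0.0828  0.0109]
```

```bash
python3 -m inch '[[0,0,0,-0.03,-0.025,0.01,1],[0,0,0,-0.06,-0.05,0.01,1],[0,0,0,-0.083,-0.068,0.02,1],[0,0,0,-0.083,-0.068,0.05,1],[0,0,0,-0.083,-0.068,0.08,1],[0,0,0,-0.083,-0.068,0.09,1],[0,0,0,-0.083,-0.068,0.09,1]]'; python3 -c "
from h import *
st(); shot('top','t2',(212,150,332,270),5); shot('side','s2',(220,150,350,270),5)"
```

```text
t: 1.88
ee_pos: [491.8, 52.3, 78.2]
eef_rot: [[-0.976, 0.216, -0.006], [0.216, 0.976, 0.0], [0.006, -0.001, -1.0]]
contact_force: [0.1, -0.9, 0.4]
finger_gap: -0.001
t 1.88 uvz -89.2 15.9 78.2 Fuvz 0.3 -0.8 0.4 yaw err deg -0.02 tilt [-0.36  0.03] gap -0.001 q [-0.06  0.25 -0.39  0.93  0.    0.16]
```

View pics/t2.png

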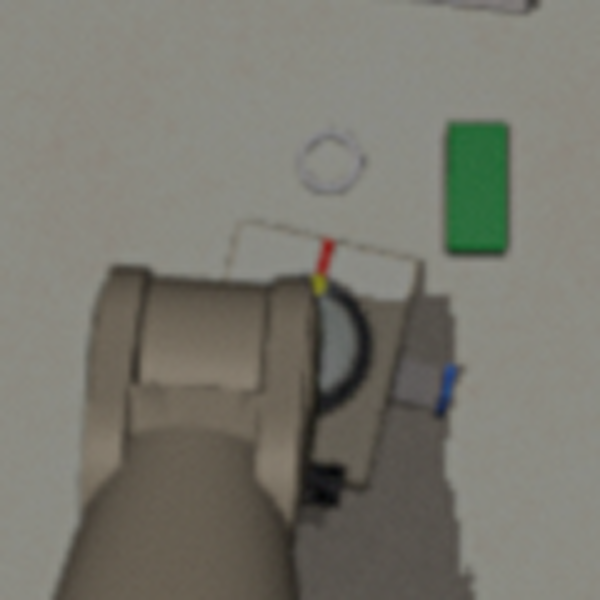

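View pics/s2.png

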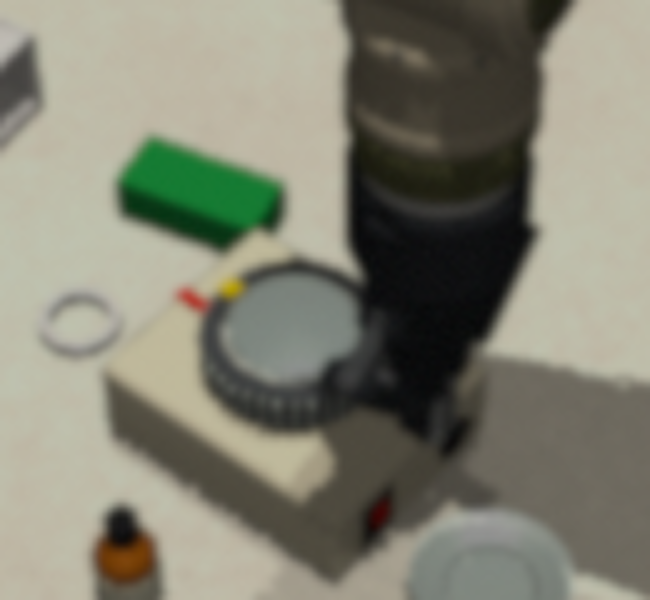

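```bash
python3 -m inch '[[0,0,0,-0.015,0,0,1],[0,0,0,-0.025,0,0,1],[0,0,0,-0.029,0,0,1],[0,0,0,-0.031,0,0,1],[0,0,0,-0.033,0,0,1],[0,0,0,-0.033,0,0,1]]'; python3 -c "
from h import *
st()"
```

```text
t: 2.48
ee_pos: [527.0, 45.2, 81.2]
eef_rot: [[-0.977, 0.215, 0.0], [0.215, 0.977, 0.0], [-0.0, 0.0, -1.0]]
contact_force: [0.5, 0.2, -0.2]
finger_gap: -0.003
t 2.48 uvz -53.3 16.6 81.2 Fuvz 0.5 0.3 -0.2 yaw err deg 0.01 tilt [0.03 0.  ] gap -0.003 q [-0.07  0.31 -0.31  0.96  0.    0.15]
```

```bash
python3 -m inch '[[0,0,0,-0.001,0,0,1],[0,0,0,-0.002,0,0,1],[0,0,0,-0.003,0,0,1],[0,0,0,-0.003,0,0,1]]'; python3 -c "
from h import *
st()"
```

```text
t: 2.82
ee_pos: [529.8, 44.5, 80.9]
eef_rot: [[-0.977, 0.215, 0.0], [0.215, 0.977, 0.0], [-0.0, 0.0, -1.0]]
contact_force: [-0.2, 0.3, 0.2]
finger_gap: 0.0
t 2.82 uvz -50.5 16.5 80.9 Fuvz -0.2 0.2 0.2 yaw err deg 0.0 tilt [0.   0.01] gap 0.0 q [-0.07  0.31 -0.3   0.96  0.    0.15]
```

```bash
python3 -m inch '[[0,0,0,-0.001,0,0,1],[0,0,0,-0.002,0,0,1],[0,0,0,-0.003,0,0,1],[0,0,0,-0.003,0,0,1]]'; python3 -c "
from h import *
st(); shot('side','s3',(240,170,320,250),8)"
```

```text
t: 3.15
ee_pos: [532.9, 43.8, 80.9]
eef_rot: [[-0.977, 0.215, 0.0], [0.215, 0.977, 0.0], [-0.0, 0.0, -1.0]]
contact_force: [-0.2, 0.0, -0.4]
finger_gap: -0.005
t 3.15 uvz -47.2 16.5 80.9 Fuvz -0.2 -0.0 -0.4 yaw err deg 0.0 tilt [0.02 0.  ] gap -0.005 q [-0.07  0.32 -0.29  0.96  0.    0.15]
```

View pics/s3.png

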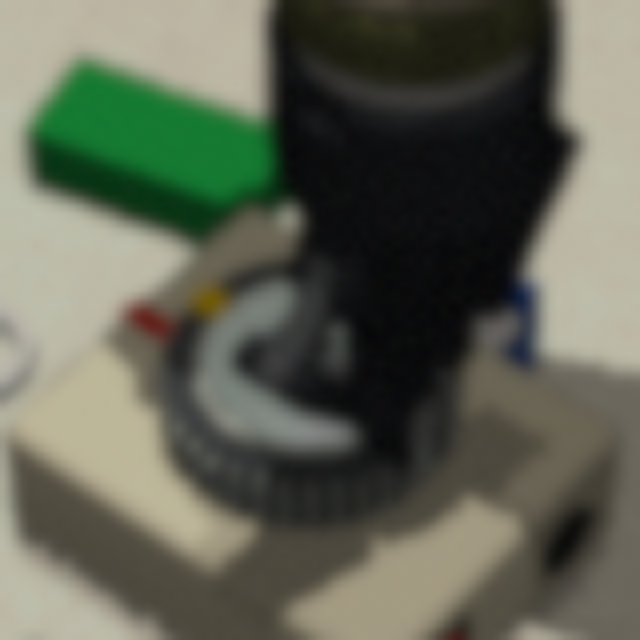

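```bash
python3 - <<'E'
from h import *
for n in("side","top"):
    c=imaging.camera(n); p=bot.sense()["ee_pos"]
    im=cv2.resize(c["color"][150:270,220:350,::-1],None,fx=5,fy=5,interpolation=cv2.INTER_CUBIC)
    def d(P,col):
        q=(proj(c,P)-[220,150]+.5)*5-.5; cv2.circle(im,tuple(int(v) for v in q),3,col,-1)
    d(p,(0,0,255)); d(p-[0,0,8],(0,255,255)); d(p+[0,0,43],(255,0,255))
    for a in np.linspace(0,2*np.pi,40): d(uv(46*np.cos(a),46*np.sin(a),86),(0,255,0))
    cv2.imwrite(f"pics/ov_{n}.png",im)
E
```

```text
(no output)
```

View pics/ov_side.png

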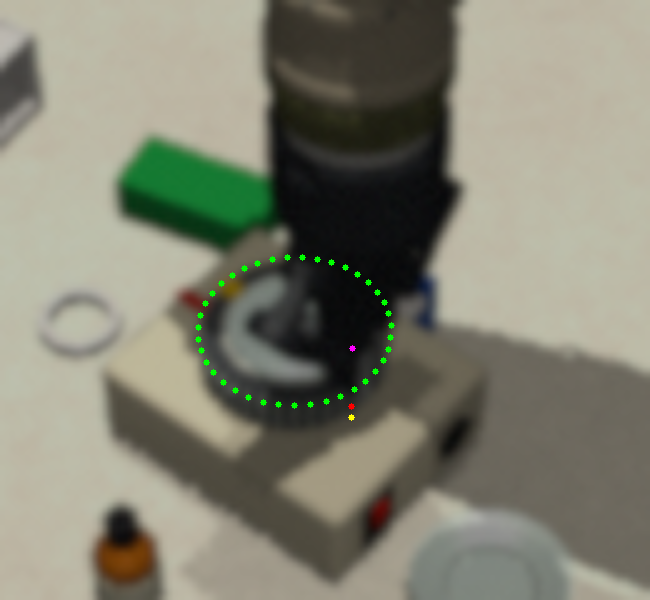

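View pics/ov_top.png

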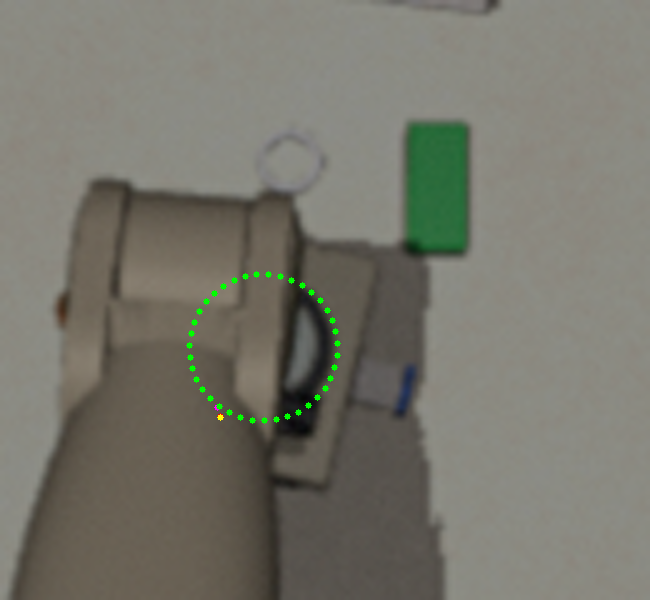

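```bash
python3 - <<'E'
from h import *
c=imaging.camera("side")
im=cv2.resize(c["color"][195:245,255:315,::-1],None,fx=12,fy=12,interpolation=cv2.INTER_CUBIC)
im=(255*(im/255.)**.45).astype(np.uint8)
p=bot.sense()["ee_pos"]
for P in(p,p-[0,0,8],p+[0,0,20],p+[0,0,43]):
    q=(proj(c,P)-[255,195]+.5)*12-.5; cv2.circle(im,tuple(int(v) for v in q),3,(0,0,255),-1)
cv2.imwrite("pics/s4.png",im); st()
E
```

```text
t 3.35 uvz -47.6 16.5 80.9 Fuvz 0.6 -0.1 -0.3 yaw err deg 0.0 tilt [-0.    0.01] gap 0.005 q [-0.07  0.32 -0.29  0.96  0.    0.15]
```

View pics/s4.png

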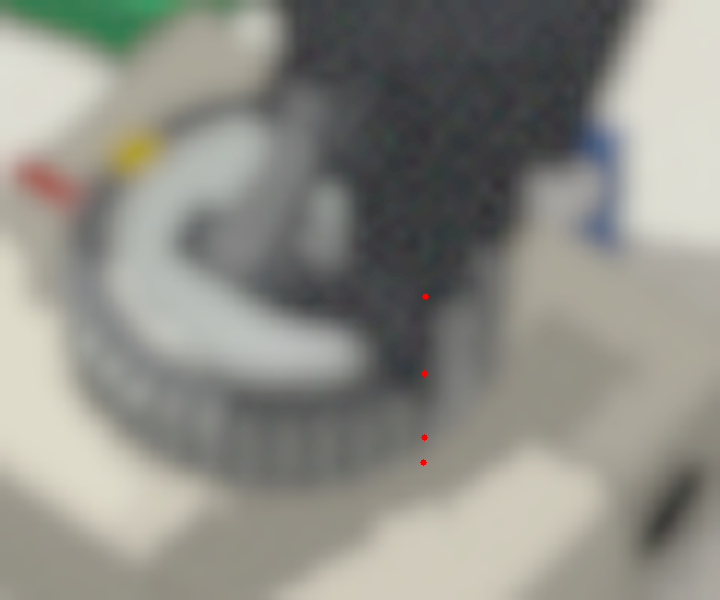

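```bash
python3 - <<'E'
from h import *
im=cv2.imread("pics/s2.png")[200:520,280:600]
im=cv2.resize(im,None,fx=1.85,fy=1.85,interpolation=cv2.INTER_CUBIC)
im=(255*(im/255.)**.4).astype(np.uint8)
c=imaging.camera("side")
p=np.array([491.8, 52.3, 78.2])
for P in(p,p-[0,0,8],p+[0,0,20],p+[0,0,43]):
    q=((proj(c,P)-[220,150]+.5)*5-[280,200])*1.85; cv2.circle(im,tuple(int(v) for v in q),3,(0,0,255),-1)
cv2.imwrite("pics/s5.png",im)
E
```

```text
(no output)
```

View pics/s5.png

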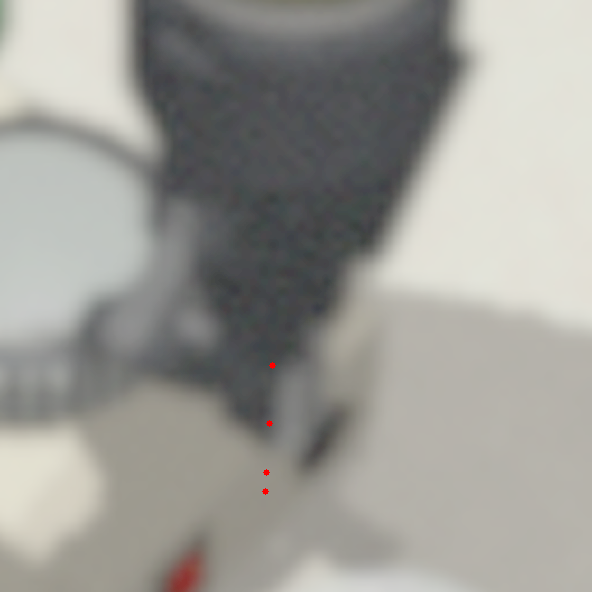

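The fingers should have met the ring by now but no force shows, and the picture doesn't match where the tip should be. I'll back off and look at the gripper properly before going on.

```bash
python3 -m inch '[[0,0,0,0.03,0,0,1],[0,0,0,0.06,0,-0.02,1],[0,0,0,0.08,0.04,-0.05,1],[0,0,0,0.1,0.08,-0.08,1],[0,0,0,0.1,0.12,-0.1,1],[0,0,0,0.1,0.15,-0.1,1],[0,0,0,0.1,0.15,-0.1,1],[0,0,0,0.1,0.15,-0.1,1]]'; python3 - <<'E'
from h import *
st()
p=bot.sense()["ee_pos"];R=bot.sense()["eef_rot"]
for n in("side","top"):
    c=imaging.camera(n); o=proj(c,p).astype(int)-[40,40]; o=np.maximum(o,0)
    im=cv2.resize(c["color"][o[1]:o[1]+75,o[0]:o[0]+100,::-1],None,fx=8,fy=8,interpolation=cv2.INTER_CUBIC)
    im=(255*(im/255.)**.5).astype(np.uint8)
    def d(P,col):
        q=(proj(c,P)-o+.5)*8-.5; cv2.circle(im,tuple(int(v) for v in q),3,col,-1)
    d(p,(0,0,255)); d(p-[0,0,8],(0,255,255))
    for s in(-1,1):
        d(p+[0,0,43]+s*42*R[:,1],(255,0,255)); d(p+[0,0,43]+s*42*R[:,0],(0,255,0))
    cv2.imwrite(f"pics/far_{n}.png",im)
E
```

```text
t: 4.07
ee_pos: [468.3, 214.9, 182.1]
eef_rot: [[-0.978, 0.211, 0.003], [0.211, 0.978, 0.001], [-0.003, 0.002, -1.0]]
contact_force: [0.2, -0.1, -0.9]
finger_gap: -0.001
t 4.07 uvz -147.2 169.6 182.1 Fuvz 0.2 -0.1 -0.9 yaw err deg 0.26 tilt [0.18 0.08] gap -0.001 q [ 0.27  0.21 -0.18  1.18  0.    0.49]
```

View pics/far_side.png

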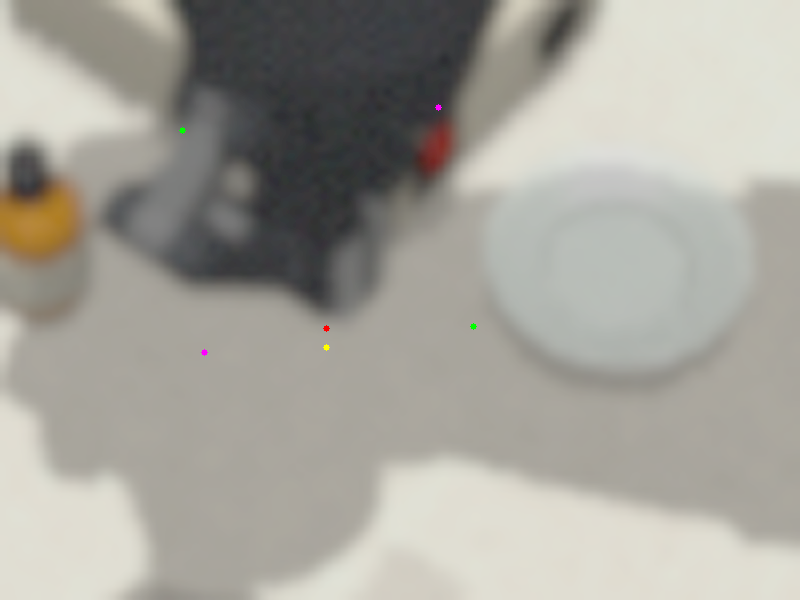

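View pics/far_top.png

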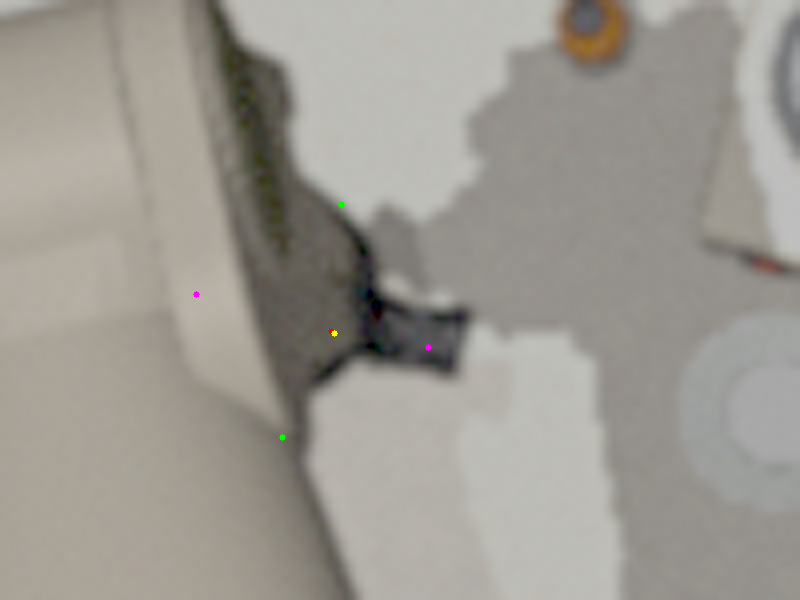

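```bash
cat > cmp.py <<'E'
from h import *
import sys
st(); out=[]
p=bot.sense()["ee_pos"]
for n in("side","top"):
    c=imaging.camera(n); o=np.array([345,185]) if n=="side" else proj(c,p).astype(int)-[25,50]
    o=proj(c,p).astype(int)-[25,35]
    im=cv2.resize(c["color"][o[1]:o[1]+50,o[0]:o[0]+50,::-1],None,fx=8,fy=8,interpolation=cv2.INTER_LINEAR)
    im=np.clip(255*(im/255.)**.45,0,255).astype(np.uint8)
    q=(proj(c,p)-o+.5)*8-.5; cv2.circle(im,tuple(int(v) for v in q),2,(0,0,255),-1); out.append(im)
cv2.imwrite(f"pics/{sys.argv[1]}.png",np.hstack(out))
E
python3 cmp.py c_shut; python3 -m inch '[[0,0,0,0,0,0,-1],[0,0,0,0,0,0,-1],[0,0,0,0,0,0,-1],[0,0,0,0,0,0,-1],[0,0,0,0,0,0,-1],[0,0,0,0,0,0,-1],[0,0,0,0,0,0,-1],[0,0,0,0,0,0,-1],[0,0,0,0,0,0,-1]]'; python3 cmp.py c_open
```

```text
t 4.17 uvz -148.0 166.4 180.4 Fuvz -0.7 -1.6 -0.2 yaw err deg 0.08 tilt [-0.05 -0.05] gap -0.0 q [ 0.27  0.21 -0.18  1.18 -0.    0.49]
t: 5.02
ee_pos: [467.3, 211.9, 180.9]
eef_rot: [[-0.977, 0.215, 0.0], [0.215, 0.977, 0.0], [-0.0, 0.0, -1.0]]
contact_force: [-0.5, -0.6, 0.2]
finger_gap: 0.998
t 5.02 uvz -147.5 166.6 180.9 Fuvz -0.3 -0.7 0.2 yaw err deg 0.01 tilt [0.01 0.  ] gap 0.998 q [ 0.27  0.21 -0.18  1.18  0.    0.49]
```

View pics/c_shut.png

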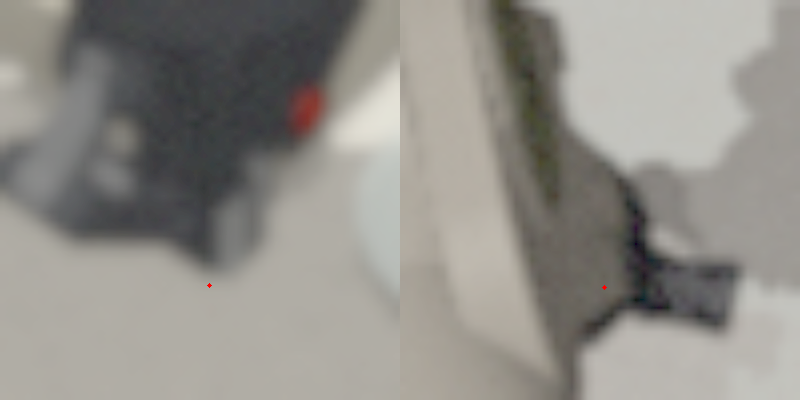

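View pics/c_open.png

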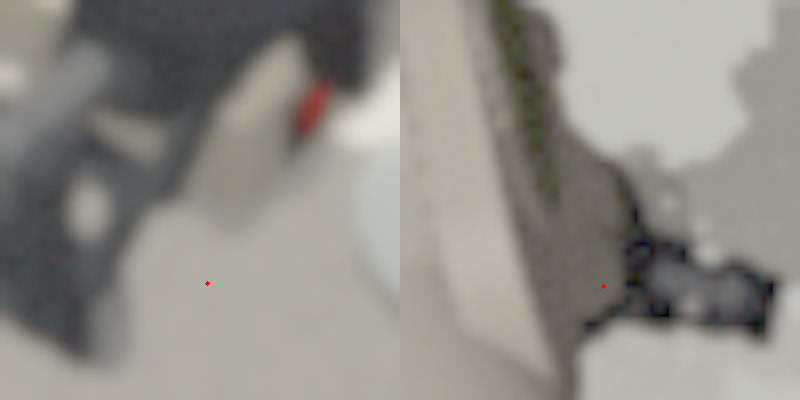

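```bash
python3 -m inch '[[0,0,0,0,-0.03,0,1],[0,0,0,-0.02,-0.065,0.01,1],[0,0,0,-0.035,-0.1,0.02,1],[0,0,0,-0.05,-0.135,0.03,1],[0,0,0,-0.06,-0.15,0.06,1],[0,0,0,-0.062,-0.15,0.09,1],[0,0,0,-0.062,-0.15,0.104,1],[0,0,0,-0.062,-0.15,0.109,1],[0,0,0,-0.062,-0.15,0.109,1],[0,0,0,-0.062,-0.15,0.109,1]]'; python3 -m inch '[[0,0,0,-0.01,0,0,1],[0,0,0,-0.02,0,0,1],[0,0,0,-0.025,0,0,1],[0,0,0,-0.028,0,0,1],[0,0,0,-0.03,0,0,1],[0,0,0,-0.03,0,0,1]]' ; python3 -c "
from h import *
st()"
```

```text
t: 5.95
ee_pos: [495.9, 52.3, 72.5]
eef_rot: [[-0.977, 0.215, 0.001], [0.215, 0.977, 0.0], [-0.001, 0.0, -1.0]]
contact_force: [-0.3, -0.3, 0.4]
finger_gap: -0.001
t: 6.45
ee_pos: [525.5, 45.5, 72.0]
eef_rot: [[-0.977, 0.215, 0.0], [0.215, 0.977, 0.0], [-0.0, 0.0, -1.0]]
contact_force: [-0.5, -0.2, -0.4]
finger_gap: 0.0
t 6.45 uvz -54.9 16.6 72.0 Fuvz -0.4 -0.3 -0.4 yaw err deg 0.0 tilt [0.02 0.  ] gap 0.0 q [-0.07  0.31 -0.33  0.93  0.    0.15]
```

```bash
python3 -m inch '[[0,0,0,-0.001,0,0,1],[0,0,0,-0.002,0,0,1],[0,0,0,-0.003,0,0,1],[0,0,0,-0.004,0,0,1],[0,0,0,-0.004,0,0,1]]'; python3 cmp.py r1
```

```text
t: 6.87
ee_pos: [528.9, 44.7, 71.9]
eef_rot: [[-0.977, 0.215, 0.0], [0.215, 0.977, 0.0], [-0.0, 0.0, -1.0]]
contact_force: [-0.2, 0.0, -0.7]
finger_gap: 0.001
t 6.87 uvz -51.4 16.5 71.9 Fuvz -0.2 0.0 -0.7 yaw err deg 0.0 tilt [0.01 0.01] gap 0.001 q [-0.07  0.32 -0.32  0.94  0.    0.15]
```

View pics/r1.png

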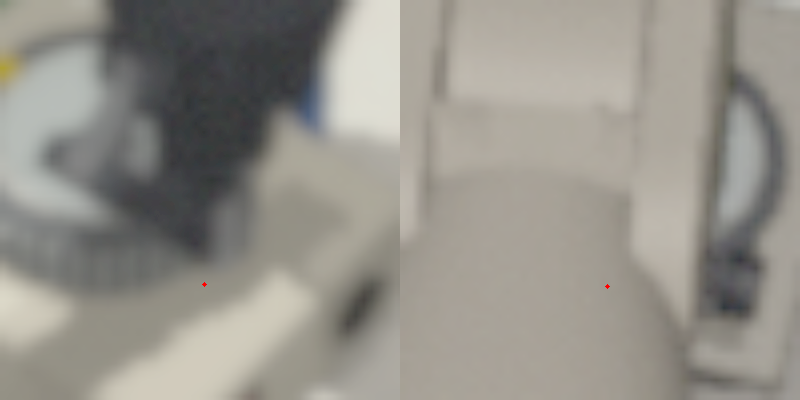

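```bash
python3 - <<'E'
from h import *
c=imaging.camera("side"); p=bot.sense()["ee_pos"]; o=proj(c,p).astype(int)-[25,35]
for px in((215,262),(190,258),(240,262)):
  f=o+(np.array(px)+.5)/8-.5
  for z in(64,72,80):
    w=ray(c,f,z); d=w-np.r_[C,0]; print(px,z,(d@U).round(1),(d@V).round(1))
for n in("top","side"):
    c=imaging.camera(n); R=c["world_to_cam"][:3,:3]; print(n,-R.T@c["world_to_cam"][:3,3], proj(c,[0,0,0]))
E
```

```text
(215, 262) 64 -44.9 3.2
(215, 262) 72 -48.6 8.1
(215, 262) 80 -52.4 13.0
(190, 258) 64 -38.2 6.7
(190, 258) 72 -42.0 11.6
(190, 258) 80 -45.8 16.4
(240, 262) 64 -50.7 -1.4
(240, 262) 72 -54.3 3.5
(240, 262) 80 -58.0 8.5
top [ 343.09402317  -14.96251008 1650.80429554] [275.57350814 407.53302968]
side [267.79266643 602.76967558 880.29219006] [519.7143459  325.72454905]
```

```bash
python3 -m inch '[[0,0,0,0.003,0,0.002,1],[0,0,0,0.006,0,0.004,1],[0,0,0,0.006,0,0.004,1],[0,0,0,0.003,0,0.004,1],[0,0,0,0,0,0.004,1],[0,0,0,-0.001,0,0.004,1],[0,0,0,-0.002,0,0.004,1],[0,0,0,-0.002,0,0.004,1]]'; python3 -c "
from h import *
st()"
```

```text
t: 7.78
ee_pos: [529.0, 44.8, 67.7]
eef_rot: [[-0.977, 0.215, -0.003], [0.215, 0.977, 0.001], [0.004, 0.0, -1.0]]
contact_force: [-5.7, 2.4, 4.7]
finger_gap: 0.001
t 7.78 uvz -51.3 16.7 67.7 Fuvz -6.1 1.1 4.7 yaw err deg 0.02 tilt [-0.2   0.06] gap 0.001 q [-0.07  0.32 -0.32  0.93  0.    0.15]
```

```bash
python3 -m inch '[[0,0,0,0.008,0,0,1],[0,0,0,0.012,0,0,1],[0,0,0,0.012,0,0.002,1],[0,0,0,0.012,0,0.004,1],[0,0,0,0.012,0,0.006,1],[0,0,0,0.012,0,0.006,1]]'; python3 cmp.py r2; python3 -m inch '[[0,0,0,-0.003,0,0,1],[0,0,0,-0.005,0,0,1],[0,0,0,-0.006,0,0,1],[0,0,0,-0.007,0,0,1],[0,0,0,-0.007,0,0,1]]'; python3 -c "
from h import *
st()"
```

```text
t: 8.28
ee_pos: [519.0, 46.8, 61.4]
eef_rot: [[-0.977, 0.215, -0.0], [0.215, 0.977, 0.0], [0.0, 0.0, -1.0]]
contact_force: [-0.2, 0.2, 0.3]
finger_gap: -0.001
t 8.28 uvz -61.4 16.5 61.4 Fuvz -0.2 0.2 0.3 yaw err deg -0.0 tilt [-0.01  0.  ] gap -0.001 q [-0.06  0.31 -0.35  0.9   0.    0.15]
t: 8.8
ee_pos: [525.7, 45.4, 61.8]
eef_rot: [[-0.977, 0.215, -0.001], [0.215, 0.977, 0.0], [0.001, 0.0, -1.0]]
contact_force: [-0.8, 0.5, 0.7]
finger_gap: -0.002
t 8.8 uvz -54.7 16.5 61.8 Fuvz -0.9 0.3 0.7 yaw err deg 0.0 tilt [-0.04  0.01] gap -0.002 q [-0.07  0.32 -0.34  0.91  0.    0.15]
```

View pics/r2.png

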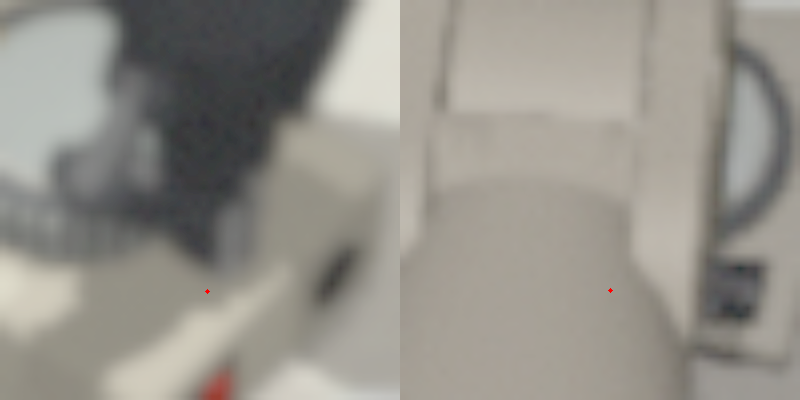

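```bash
python3 -m inch '[[0,0,0,-0.0015,-0.0045,0,1],[0,0,0,-0.0015,-0.0105,0,1],[0,0,0,-0.0015,-0.0165,0,1]]'; python3 -c "
from h import *
st()"; python3 -m inch '[[0,0,0,0,-0.006,0,1],[0,0,0,0,-0.012,0,1]]';  python3 -c "
from h import *
st(); shot('side','a1',(230,170,330,250),8)"
```

```text
t: 9.05
ee_pos: [521.7, 29.5, 61.4]
eef_rot: [[-0.977, 0.214, -0.004], [0.214, 0.977, 0.001], [0.004, 0.001, -1.0]]
contact_force: [-4.2, 2.4, 0.4]
finger_gap: -0.0
t 9.05 uvz -55.2 0.1 61.4 Fuvz -4.6 1.4 0.4 yaw err deg 0.06 tilt [-0.2   0.08] gap -0.0 q [-0.1   0.32 -0.35  0.91  0.    0.12]
t: 9.22
ee_pos: [520.2, 17.1, 61.5]
eef_rot: [[-0.977, 0.215, -0.001], [0.215, 0.977, 0.001], [0.001, 0.0, -1.0]]
contact_force: [-0.6, 0.7, -1.2]
finger_gap: 0.004
t 9.22 uvz -53.9 -12.3 61.5 Fuvz -0.8 0.5 -1.2 yaw err deg 0.03 tilt [-0.08  0.03] gap 0.004 q [-0.12  0.31 -0.35  0.91  0.    0.09]
```

View pics/a1.png

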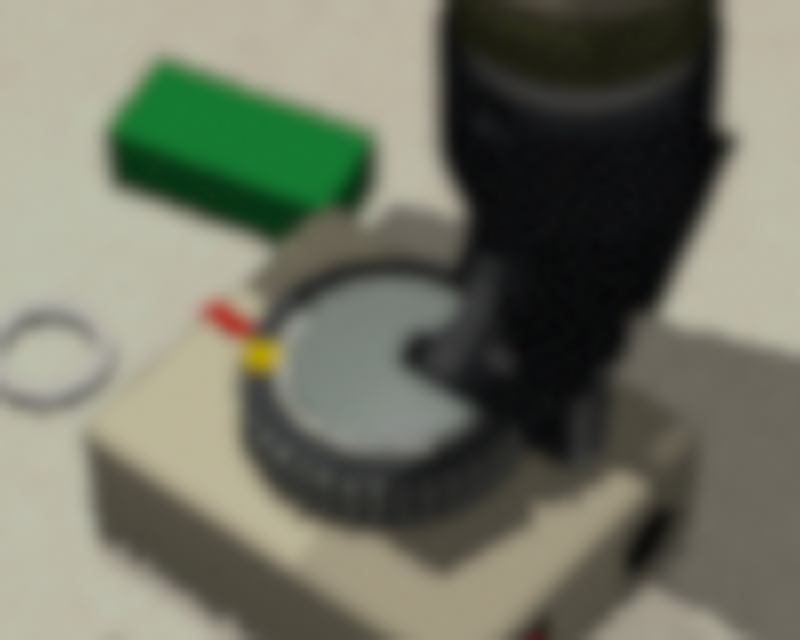

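```bash
cat >> h.py <<'E'
def mark():
    for n in("side","top"):
        c=imaging.camera(n); h=cv2.cvtColor(c["color"],cv2.COLOR_RGB2HSV)
        m=cv2.inRange(h,(20,140,80),(34,255,255))
        q=proj(c,uv(0,0,86)); x,y=q.astype(int); roi=np.zeros_like(m); roi[y-26:y+26,x-26:x+26]=1
        ys,xs=np.nonzero(m*roi)
        if len(xs)<3: print(n,"no mark",len(xs)); continue
        w=h[ys,xs,1].astype(float)-100
        p=ray(c,((xs*w).sum()/w.sum(),(ys*w).sum()/w.sum()),86); d=p-uv(0,0,86)
        print(n,"mark",len(xs),"r",np.hypot(d@U,d@V).round(1),"deg",np.degrees(np.arctan2(d@V,d@U)).round(1))
E
python3 -c "
from h import *
mark();st()"
python3 -m inch '[[0,0,0,-0.0025,-0.009,0,1],[0,0,0,-0.0068,-0.019,0,1],[0,0,0,-0.0135,-0.028,0,1],[0,0,0,-0.022,-0.035,0,1]]';python3 -c "
from h import *
mark();st()"
```

```text
side mark 13 r 39.9 deg 34.3
top no mark 0
t 9.37 uvz -53.5 -13.0 61.6 Fuvz -3.1 -2.0 -0.9 yaw err deg -0.07 tilt [-0.07 -0.06] gap 0.001 q [-0.12  0.31 -0.35  0.91 -0.    0.1 ]
t: 9.7
ee_pos: [536.6, -23.4, 62.4]
eef_rot: [[-0.976, 0.216, 0.002], [0.216, 0.976, -0.001], [-0.002, -0.0, -1.0]]
contact_force: [-0.5, -0.7, 0.0]
finger_gap: 0.002
side mark 17 r 39.9 deg 59.0
top mark 5 r 41.3 deg 60.4
t 9.8 uvz -27.8 -48.6 62.5 Fuvz 0.7 0.2 0.1 yaw err deg -0.14 tilt [ 0.21 -0.06] gap 0.002 q [-0.19  0.34 -0.31  0.92 -0.    0.03]
```

```bash
python3 -m inch '[[0,0,0,-0.008,-0.0005,0,1],[0,0,0,-0.016,0,0,1],[0,0,0,-0.018,0.001,0,1],[0,0,0,-0.02,0.002,0,1],[0,0,0,-0.022,0.002,0,1]]';python3 -c "
from h import *
st();mark()"
```

```text
t: 10.22
ee_pos: [554.2, -30.8, 61.9]
eef_rot: [[-0.976, 0.219, -0.007], [0.219, 0.976, -0.013], [0.004, -0.014, -1.0]]
contact_force: [-11.6, -21.7, 9.1]
finger_gap: -0.004
t 10.22 uvz -10.4 -51.7 61.9 Fuvz -6.6 -23.7 9.1 yaw err deg -0.23 tilt [-0.4  -0.76] gap -0.004 q [-0.19  0.37 -0.26  0.94 -0.01  0.03]
side mark 21 r 39.5 deg 78.6
top mark 6 r 40.4 deg 79.5
```

```bash
python3 -m inch '[[0,0,0,-0.004,-0.004,0,1],[0,0,0,-0.01,-0.004,0,1],[0,0,0,-0.016,-0.004,0,1],[0,0,0,-0.024,-0.0036,0,1],[0,0,0,-0.03,-0.0025,0,1]]';python3 -c "
from h import *
st()";python3 -m inch '[[0,0,0,-0.005,0.0018,0,1],[0,0,0,-0.0102,0.0043,0,1],[0,0,0,-0.015,0.0075,0,1],[0,0,0,-0.0192,0.0112,0,1],[0,0,0,-0.0229,0.0155,0,1],[0,0,0,-0.0261,0.0202,0,1],[0,0,0,-0.0286,0.0254,0,1]]';python3 -c "
from h import *
st();mark()"
```

```text
t: 10.73
ee_pos: [587.9, -34.5, 63.5]
eef_rot: [[-0.976, 0.216, 0.003], [0.216, 0.976, -0.001], [-0.003, -0.001, -1.0]]
contact_force: [-1.2, -1.0, 7.0]
finger_gap: -0.004
t 10.73 uvz 23.3 -48.1 63.5 Fuvz -0.9 -1.2 7.0 yaw err deg -0.04 tilt [ 0.19 -0.08] gap -0.004 q [-0.19  0.42 -0.18  0.96 -0.    0.02]
t: 11.32
ee_pos: [622.5, -16.1, 62.7]
eef_rot: [[-0.976, 0.216, 0.005], [0.216, 0.976, -0.003], [-0.006, -0.002, -1.0]]
contact_force: [5.3, -5.9, 1.6]
finger_gap: 0.003
t 11.32 uvz 53.2 -22.7 62.7 Fuvz 6.5 -4.6 1.6 yaw err deg -0.05 tilt [ 0.3  -0.17] gap 0.003 q [-0.15  0.48 -0.09  1.   -0.    0.06]
side mark 17 r 38.3 deg 173.8
top no mark 0
```

```bash
python3 -m inch '[[0,0,0,-0.0018,0.0053,0,1],[0,0,0,-0.0029,0.0109,0,1],[0,0,0,-0.0033,0.0166,0,1],[0,0,0,-0.0033,0.0221,0,1],[0,0,0,-0.0033,0.0276,0,1],[0,0,0,-0.0029,0.0333,0,1],[0,0,0,-0.0018,0.0389,0,1],[0,0,0,0,0.0442,0,1],[0,0,0,0.0025,0.0494,0,1],[0,0,0,0.0057,0.0541,0,1],[0,0,0,0.0094,0.0584,0,1],[0,0,0,0.0137,0.0621,0,1]]';python3 -c "
from h import *
st();mark()"
```

```text
t: 12.42
ee_pos: [623.5, 50.6, 63.2]
eef_rot: [[-0.977, 0.214, 0.008], [0.214, 0.977, 0.002], [-0.007, 0.004, -1.0]]
contact_force: [6.3, 2.4, 3.5]
finger_gap: -0.005
t 12.42 uvz 39.7 42.7 63.2 Fuvz 5.6 3.7 3.5 yaw err deg 0.07 tilt [0.45 0.14] gap -0.005 q [-0.05  0.48 -0.08  1.    0.    0.17]
side mark 5 r 38.4 deg -93.1
top mark 6 r 37.0 deg -88.7
```

```bash
python3 -m inch '[[0,0,0,0.0047,0.0032,0,1],[0,0,0,0.0099,0.0057,0,1],[0,0,0,0.0152,0.0075,0,1],[0,0,0,0.0208,0.0086,0,1],[0,0,0,0.0265,0.009,0,1],[0,0,0,0.032,0.009,0,1],[0,0,0,0.038,0.009,0,1],[0,0,0,0.0455,0.009,0,1],[0,0,0,0.0512,0.0086,0,1],[0,0,0,0.0568,0.0075,0,1],[0,0,0,0.0621,0.0057,0,1],[0,0,0,0.0673,0.0032,0,1]]';python3 -c "
from h import *
st();mark()"
```

```text
t: 13.52
ee_pos: [556.0, 71.0, 63.6]
eef_rot: [[-0.977, 0.212, 0.004], [0.212, 0.977, 0.008], [-0.003, 0.009, -1.0]]
contact_force: [-1.7, 9.7, 7.5]
finger_gap: -0.001
t 13.52 uvz -30.6 48.0 63.6 Fuvz -3.8 9.1 7.5 yaw err deg 0.22 tilt [0.25 0.45] gap -0.001 q [-0.02  0.37 -0.26  0.94  0.01  0.19]
side no mark 0
top mark 6 r 41.7 deg 3.9
```

```bash
python3 -m inch '[[0,0,0,0.0047,-0.0032,0,1],[0,0,0,0.009,-0.0069,0,1],[0,0,0,0.0127,-0.0112,0,1],[0,0,0,0.0159,-0.0159,0,1],[0,0,0,0.0184,-0.0211,0,1],[0,0,0,0.0202,-0.0264,0,1],[0,0,0,0.0213,-0.032,0,1],[0,0,0,0.0217,-0.0377,0,1],[0,0,0,0.0217,-0.0432,0,1],[0,0,0,0.0217,-0.0487,0,1],[0,0,0,0.0213,-0.0544,0,1],[0,0,0,0.0202,-0.06,0,1]]';python3 -c "
from h import *
st();mark()"
```

```text
t: 14.62
ee_pos: [520.9, 12.1, 61.4]
eef_rot: [[-0.977, 0.215, -0.001], [0.215, 0.977, 0.0], [0.001, 0.0, -1.0]]
contact_force: [-1.4, 0.0, -1.3]
finger_gap: -0.001
t 14.62 uvz -52.2 -17.0 61.4 Fuvz -1.4 -0.3 -1.3 yaw err deg 0.03 tilt [-0.07  0.03] gap -0.001 q [-0.13  0.31 -0.35  0.91  0.    0.09]
side mark 17 r 39.1 deg 89.2
top no mark 0
```

```bash
python3 -m inch '[[0,0,0,-0.0032,-0.0048,0,1],[0,0,0,-0.0056,-0.0097,0,1],[0,0,0,-0.0087,-0.0143,0,1],[0,0,0,-0.0123,-0.0184,0,1],[0,0,0,-0.0164,-0.022,0,1],[0,0,0,-0.021,-0.0251,0,1],[0,0,0,-0.0259,-0.0275,0,1],[0,0,0,-0.0311,-0.0302,0,1],[0,0,0,-0.0363,-0.0318,0,1],[0,0,0,-0.042,-0.0322,0,1],[0,0,0,-0.048,-0.0322,0,1],[0,0,0,-0.054,-0.0322,0,1]]';python3 -c "
from h import *
st();mark()"
```

```text
t: 15.72
ee_pos: [567.3, -35.5, 61.6]
eef_rot: [[-0.976, 0.218, -0.002], [0.218, 0.976, -0.008], [-0.0, -0.008, -1.0]]
contact_force: [-4.3, -13.5, -1.5]
finger_gap: 0.0
t 15.72 uvz 3.4 -53.6 61.6 Fuvz -1.3 -14.1 -1.5 yaw err deg -0.18 tilt [-0.09 -0.47] gap 0.0 q [-0.2   0.39 -0.23  0.95 -0.01  0.02]
side mark 20 r 38.2 deg -177.3
top no mark 0
```

```bash
python3 -m inch '[[0,0,0,-0.0055,0,0,1],[0,0,0,-0.0127,0.0004,0,1],[0,0,0,-0.0183,0.0015,0,1],[0,0,0,-0.0236,0.0033,0,1],[0,0,0,-0.0288,0.0058,0,1],[0,0,0,-0.0335,0.009,0,1],[0,0,0,-0.0378,0.0127,0,1],[0,0,0,-0.0415,0.017,0,1],[0,0,0,-0.0447,0.0217,0,1],[0,0,0,-0.0472,0.0269,0,1],[0,0,0,-0.049,0.0322,0,1],[0,0,0,-0.0501,0.0378,0,1]]';python3 -c "
from h import *
st();mark()"
```

```text
t: 16.82
ee_pos: [628.0, -5.1, 62.7]
eef_rot: [[-0.977, 0.215, 0.006], [0.215, 0.977, -0.002], [-0.006, -0.0, -1.0]]
contact_force: [7.9, -5.6, -3.8]
finger_gap: -0.001
t 16.82 uvz 56.1 -10.8 62.7 Fuvz 8.9 -3.8 -3.8 yaw err deg -0.0 tilt [ 0.35 -0.1 ] gap -0.001 q [-0.14  0.49 -0.07  1.   -0.    0.08]
side mark 8 r 40.0 deg -83.6
top no mark 0
```

```bash
python3 -m inch '[[0,0,0,-0.0004,0.0057,0,1],[0,0,0,-0.0004,0.0112,0,1],[0,0,0,-0.0004,0.0167,0,1],[0,0,0,0,0.0224,0,1],[0,0,0,0.0011,0.028,0,1],[0,0,0,0.0029,0.0333,0,1],[0,0,0,0.0054,0.0385,0,1],[0,0,0,0.0086,0.0432,0,1],[0,0,0,0.0123,0.0475,0,1]]';python3 -c "
from h import *
st();mark()"
```

```text
t: 17.67
ee_pos: [626.4, 46.7, 63.2]
eef_rot: [[-0.977, 0.214, 0.007], [0.214, 0.977, 0.003], [-0.006, 0.005, -1.0]]
contact_force: [6.7, 1.5, -0.3]
finger_gap: -0.003
t 17.67 uvz 43.4 39.5 63.2 Fuvz 6.3 2.9 -0.3 yaw err deg 0.1 tilt [0.42 0.18] gap -0.003 q [-0.06  0.49 -0.07  1.    0.    0.16]
side mark 5 r 40.7 deg -20.9
top no mark 0
```

```bash
python3 -m inch '[[0,0,0,-0.01,0.012,0,1],[0,0,0,-0.015,0.028,0,1],[0,0,0,0.01,0.039,0,1],[0,0,0,0.04,0.039,0,1],[0,0,0,0.07,0.036,0,1],[0,0,0,0.1,0.02,0,1],[0,0,0,0.115,-0.002,0,1],[0,0,0,0.118,-0.012,0,1],[0,0,0,0.118,-0.012,0,1]]';python3 -c "
from h import *
st();mark();shot('top','b1',(222,170,322,250),6);shot('side','b2',(230,180,330,260),6)"
```

```text
t: 18.52
ee_pos: [503.4, 58.1, 62.0]
eef_rot: [[-0.976, 0.216, -0.001], [0.216, 0.976, 0.001], [0.001, 0.001, -1.0]]
contact_force: [0.8, -0.7, 0.5]
finger_gap: 0.001
t 18.52 uvz -79.2 24.1 62.0 Fuvz 0.9 -0.5 0.5 yaw err deg -0.02 tilt [-0.04  0.06] gap 0.001 q [-0.04  0.29 -0.39  0.9   0.    0.17]
side mark 5 r 39.5 deg -18.0
top mark 6 r 40.1 deg -14.5
```

View pics/b1.png

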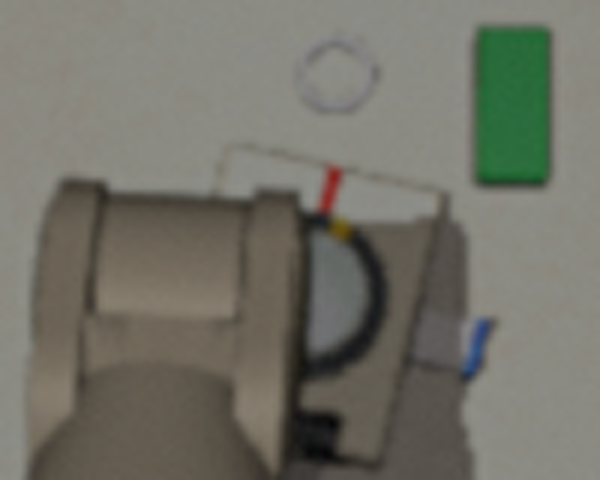

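View pics/b2.png

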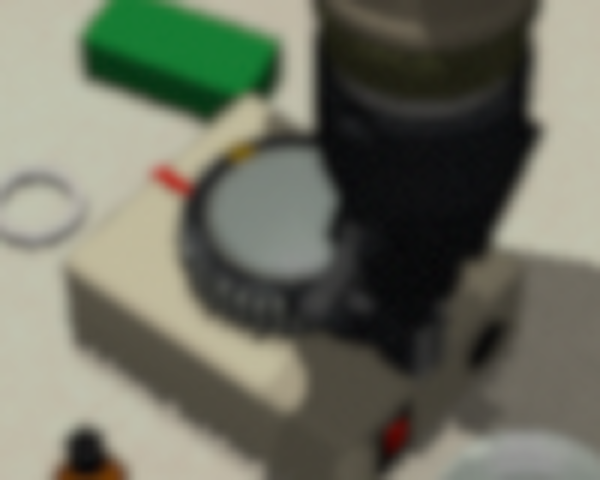

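```bash
python3 -m inch '[[0,0,0,-0.01,-0.0183,0,1],[0,0,0,-0.0177,-0.0183,0,1],[0,0,0,-0.0217,-0.0183,0,1],[0,0,0,-0.0247,-0.0183,0,1],[0,0,0,-0.0247,-0.0213,0,1],[0,0,0,-0.0247,-0.0243,0,1],[0,0,0,-0.0247,-0.0273,0,1],[0,0,0,-0.0247,-0.03,0,1],[0,0,0,-0.0247,-0.03,0,1],[0,0,0,-0.015,-0.03,0,1],[0,0,0,0,-0.03,0,1],[0,0,0,0.01,-0.03,0,1]]';python3 -c "
from h import *
st();mark();shot('top','b3',(222,170,322,250),6);shot('side','b4',(240,180,320,240),10)"
```

```text
t: 19.72
ee_pos: [488.0, 31.4, 61.7]
eef_rot: [[-0.977, 0.215, 0.0], [0.215, 0.977, 0.0], [-0.0, 0.0, -1.0]]
contact_force: [-0.6, -0.2, 0.4]
finger_gap: -0.004
t 19.72 uvz -88.5 -5.2 61.7 Fuvz -0.5 -0.3 0.4 yaw err deg 0.02 tilt [0.01 0.01] gap -0.004 q [-0.1   0.25 -0.43  0.88  0.    0.12]
side mark 10 r 39.9 deg -4.0
top mark 8 r 42.0 deg -0.4
```

View pics/b4.png

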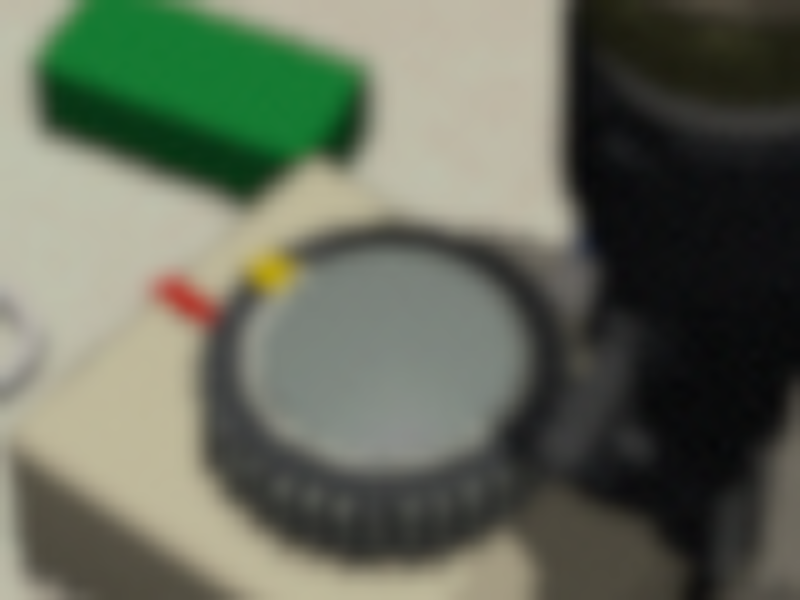

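```bash
python3 - <<'E'
import h
from h import *
real=imaging.camera; base={n:real(n) for n in("side","top")}
class F:
    @staticmethod
    def camera(n):
        d=dict(base[n]); d["color"]=cv2.imread(f"pics/{n}0.png")[:,:,::-1].copy(); return d
h.imaging=F; print("start:"); mark()
class G:
    camera=staticmethod(lambda n: base[n])
h.imaging=G; print("now:"); mark()
# precise: registration of mark patch via weighted yellowness centroid
for n in("side","top"):
    for nm,im in(("start",cv2.imread(f"pics/{n}0.png")[:,:,::-1]),("now",base[n]["color"])):
        im=im.astype(float); y=np.clip(np.minimum(im[...,0],im[...,1])*1-im[...,2]-30,0,None); 
        y[np.abs(im[...,0]-im[...,1])>60]=0
        q=proj(base[n],uv(40,0,86)).astype(int); m=np.zeros_like(y); m[q[1]-10:q[1]+10,q[0]-10:q[0]+10]=1; y*=m
        Y,X=np.mgrid[:y.shape[0],:y.shape[1]]; c=((X*y).sum()/y.sum(),(Y*y).sum()/y.sum())
        d=ray(base[n],c,86)-uv(0,0,86); print(n,nm,np.round(c,2),np.hypot(d@U,d@V).round(1),np.degrees(np.arctan2(d@V,d@U)).round(1))
E
```

```text
start:
side mark 12 r 40.6 deg -0.8
top mark 8 r 42.0 deg 1.3
now:
side mark 10 r 39.9 deg -3.9
top mark 8 r 42.0 deg -0.6
side start [265.72 207.11] 40.9 -1.4
side now [266.46 206.52] 40.9 -4.9
top start [274.82 206.22] 41.3 2.4
top now [275.53 206.56] 40.8 -0.9
```

```bash
python3 -m inch '[[0,0,0,-0.012,0.0077,0,1],[0,0,0,-0.024,0.0077,0,1],[0,0,0,-0.031,0.0077,0,1],[0,0,0,-0.0347,0.0077,0,1],[0,0,0,-0.0347,0.0077,0,1],[0,0,0,-0.0347,0.0058,0,1],[0,0,0,-0.0347,0.0039,0,1],[0,0,0,-0.0347,0.0039,0,1],[0,0,0,-0.025,0.0039,0,1],[0,0,0,-0.01,0.0039,0,1],[0,0,0,0,0.0039,0,1],[0,0,0,0,0.0039,0,1]]'; cat > mk.py <<'E'
from h import *
st();mark()
for n in("side","top"):
        b=imaging.camera(n);im=b["color"].astype(float); y=np.clip(np.minimum(im[...,0],im[...,1])*1-im[...,2]-30,0,None); 
        y[np.abs(im[...,0]-im[...,1])>60]=0
        q=proj(b,uv(40,0,86)).astype(int); m=np.zeros_like(y); m[q[1]-10:q[1]+10,q[0]-10:q[0]+10]=1; y*=m
        Y,X=np.mgrid[:y.shape[0],:y.shape[1]]; c=((X*y).sum()/y.sum(),(Y*y).sum()/y.sum())
        d=ray(b,c,86)-uv(0,0,86); print(n,np.round(c,2),np.degrees(np.arctan2(d@V,d@U)).round(1))
E
python3 mk.py
```

```text
t: 21.02
ee_pos: [486.8, 35.1, 61.6]
eef_rot: [[-0.977, 0.215, -0.002], [0.215, 0.977, 0.0], [0.002, -0.0, -1.0]]
contact_force: [-0.6, -0.7, -0.7]
finger_gap: 0.004
t 21.02 uvz -90.4 -1.9 61.6 Fuvz -0.4 -0.8 -0.7 yaw err deg 0.02 tilt [-0.13  0.01] gap 0.004 q [-0.09  0.26 -0.43  0.88  0.    0.12]
side mark 11 r 40.3 deg -0.1
top mark 9 r 41.8 deg 2.4
side [265.55 207.3 ] -0.4
top [274.63 206.3 ] 3.2
```

```bash
python3 -m inch '[[0,0,0,0,0,-0.04,1],[0,0,0,0,-0.01,-0.08,1],[-5,0,0,-0.02,-0.04,-0.09,1],[-10,0,0,-0.04,-0.07,-0.09,1],[-15,0,0,-0.06,-0.1,-0.09,1],[-20,0,0,-0.075,-0.125,-0.09,1],[-25,0,0,-0.088,-0.145,-0.09,1],[-30,0,0,-0.088,-0.148,-0.09,1],[-30,0,0,-0.088,-0.148,-0.09,1],[-30,0,0,-0.088,-0.148,-0.09,1]]'; python3 mk.py; python3 -c "
from h import *
print(to_tool(uv(0,-135,100)),to_tool(uv(0,-135,22)), to_tool(uv(0,-103,22)))
shot('side','p1',(230,130,350,220),6);shot('top','p2',(222,170,352,270),6)"
```

```text
t: 22.05
ee_pos: [543.4, -130.8, 150.4]
eef_rot: [[-0.976, 0.191, 0.107], [0.219, 0.845, 0.488], [0.002, 0.5, -0.866]]
contact_force: [-0.7, 0.1, 0.7]
finger_gap: -0.003
t 22.05 uvz 0.6 -151.8 150.4 Fuvz -0.7 -0.0 0.7 yaw err deg -0.2 tilt [ 6.16 27.97] gap -0.003 q [-0.65  0.44 -0.04  1.32  0.47 -0.48]
side mark 10 r 40.1 deg -0.2
top mark 10 r 42.0 deg 2.7
side [265.59 207.14] -1.0
top [274.59 206.24] 3.4
[ 0.0002 -0.0147  0.0523] [ 0.0003 -0.0536  0.1198] [ 0.0002 -0.0259  0.1358]
```

View pics/p1.png

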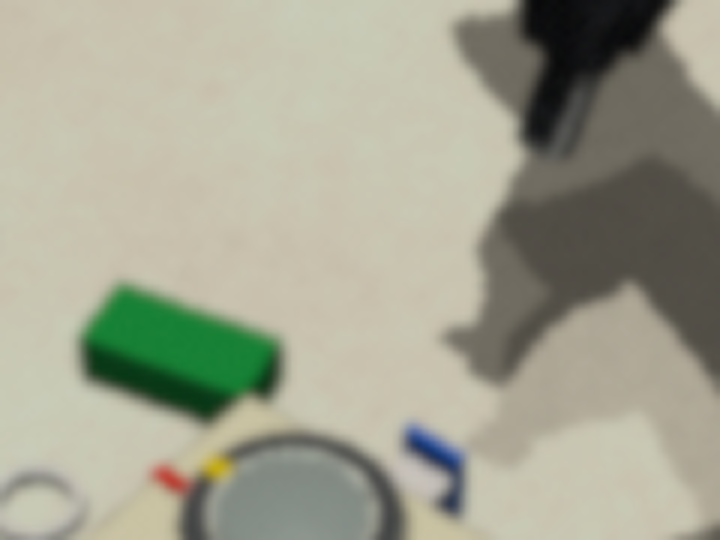

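View pics/p2.png

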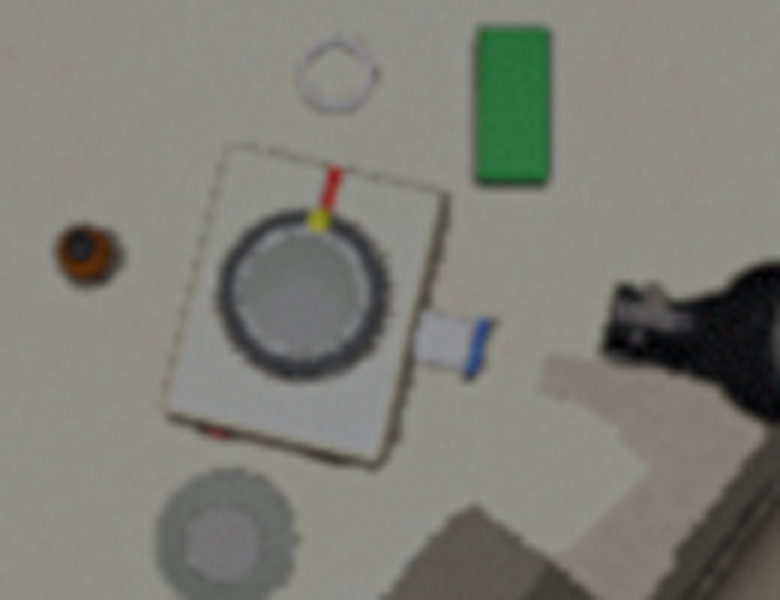

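```bash
python3 - <<'E'
from h import *
for n,b,px in(("top",(222,170),(608,320)),("side",(230,130),(545,153))):
    c=imaging.camera(n); f=np.array(b)+(np.array(px)+.5)/6-.5
    for z in(140,150,160): d=ray(c,f,z)-np.r_[C,0]; print(n,z,(d@U).round(1),(d@V).round(1))
E
```

```text
top 140 15.7 -153.0
top 150 14.1 -152.5
top 160 12.5 -152.1
side 140 13.9 -184.1
side 150 8.0 -174.8
side 160 2.0 -165.5
```

```bash
python3 -m inch '[[0,0,0,0.001,-0.012,0.03,1],[0,0,0,0.002,-0.026,0.06,1],[0,0,0,0.002,-0.04,0.09,1],[0,0,0,0.002,-0.05,0.11,1],[0,0,0,0.002,-0.057,0.126,1],[0,0,0,0.002,-0.052,0.129,1],[0,0,0,0.002,-0.046,0.132,1],[0,0,0,0.002,-0.043,0.134,1],[0,0,0,0.002,-0.043,0.134,1]]'; python3 -c "
from h import *
st();shot('side','p3',(250,150,350,225),8);shot('top','p4',(242,180,342,255),8)"
```

```text
t: 23.2
ee_pos: [548.9, -98.6, 16.0]
eef_rot: [[-0.977, 0.184, 0.109], [0.214, 0.847, 0.487], [-0.003, 0.499, -0.866]]
contact_force: [0.8, 0.8, 0.5]
finger_gap: -0.001
t 23.2 uvz -1.0 -119.1 16.0 Fuvz 0.6 1.0 0.5 yaw err deg 0.09 tilt [ 6.24 27.93] gap -0.001 q [-0.6   0.54 -0.24  0.99  0.48 -0.43]
```

View pics/p3.png

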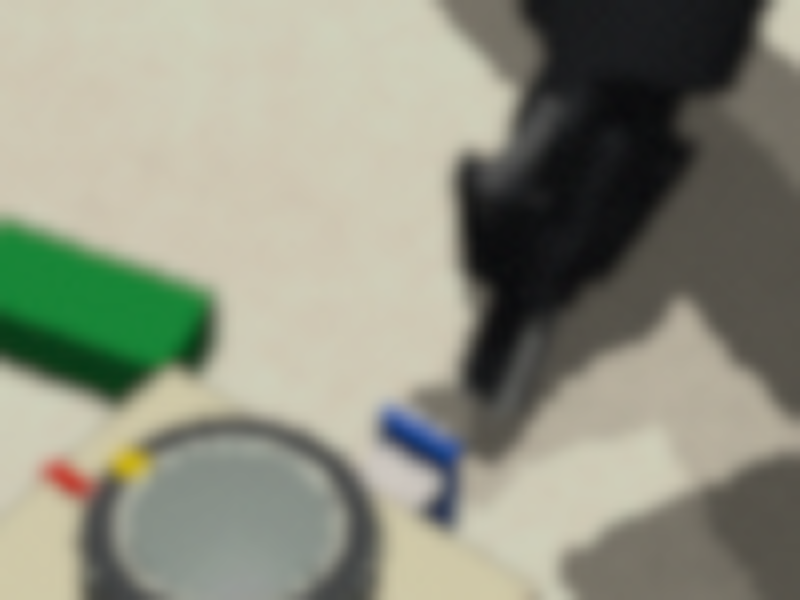

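View pics/p4.png

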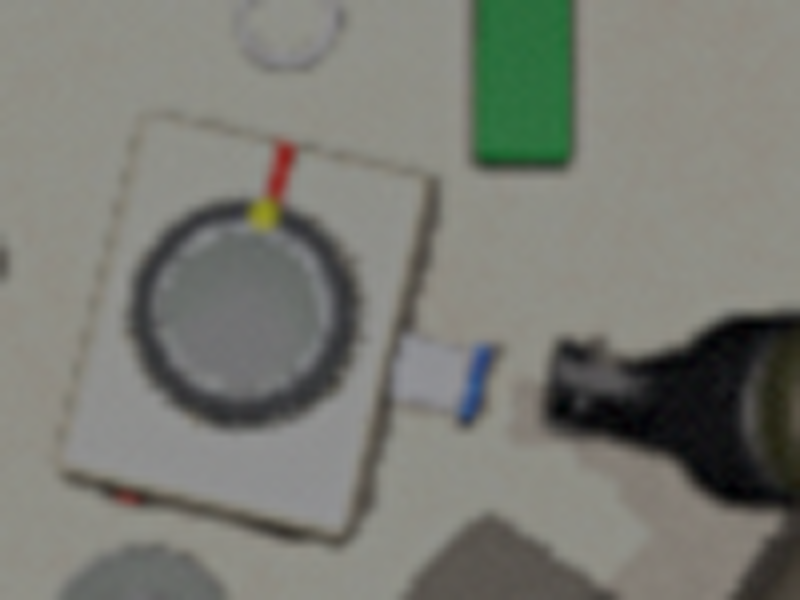

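```bash
python3 - <<'E'
from h import *
for n,b,px in(("top",(242,180),(551,385)),("side",(250,150),(485,393)),("side",(250,150),(498,415))):
    c=imaging.camera(n); f=np.array(b)+(np.array(px)+.5)/8-.5
    for z in(20,30,40,50): d=ray(c,f,z)-np.r_[C,0]; print(n,px,z,(d@U).round(1),(d@V).round(1))
E
```

```text
top (551, 385) 20 10.0 -122.8
top (551, 385) 30 8.6 -122.6
top (551, 385) 40 7.2 -122.3
top (551, 385) 50 5.8 -122.1
side (485, 393) 20 6.5 -139.7
side (485, 393) 30 1.5 -132.2
side (485, 393) 40 -3.6 -124.7
side (485, 393) 50 -8.6 -117.2
side (498, 415) 20 -2.7 -134.5
side (498, 415) 30 -7.6 -127.1
side (498, 415) 40 -12.5 -119.6
side (498, 415) 50 -17.5 -112.2
```

```bash
python3 -m inch '[[0,0,0,0.003,-0.002,0.0035,1],[0,0,0,0.005,-0.004,0.0069,1],[0,0,0,0.005,-0.004,0.0069,1],[0,0,0,0.005,0.0004,0.0094,1],[0,0,0,0.005,0.0047,0.0119,1],[0,0,0,0.005,0.009,0.0144,1],[0,0,0,0.005,0.0133,0.0169,1],[0,0,0,0.005,0.0168,0.0189,1],[0,0,0,0.005,0.0168,0.0189,1]]'; python3 -c "
from h import *
st();shot('side','p5',(270,170,330,215),10);shot('top','p6',(262,190,332,242),10)"
```

```text
t: 24.2
ee_pos: [548.2, -73.6, 6.5]
eef_rot: [[-0.977, 0.185, 0.107], [0.214, 0.846, 0.489], [0.0, 0.5, -0.866]]
contact_force: [0.5, -0.7, -0.4]
finger_gap: 0.001
t 24.2 uvz -7.1 -94.8 6.5 Fuvz 0.7 -0.6 -0.4 yaw err deg 0.08 tilt [ 6.13 28.  ] gap 0.001 q [-0.56  0.53 -0.29  0.94  0.49 -0.39]
```

View pics/p5.png

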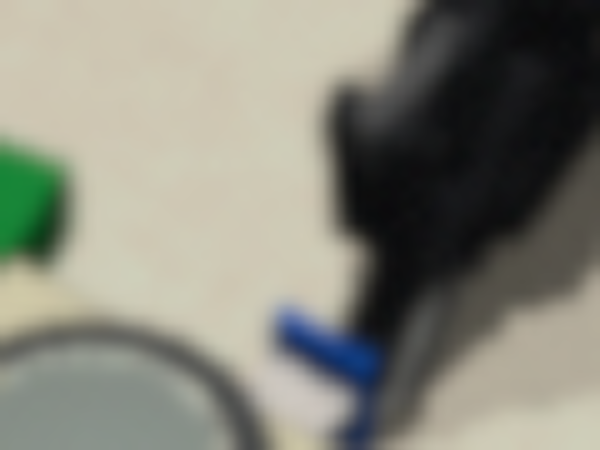

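View pics/p6.png

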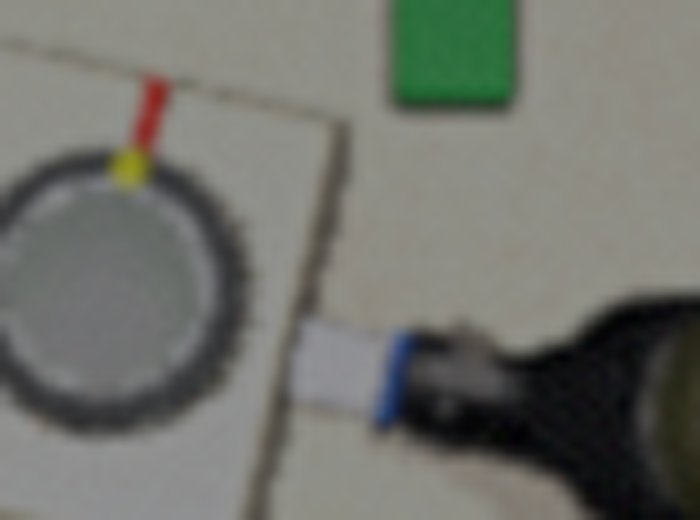

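```bash
python3 -m inch '[[0,0,0,0,0.0035,0.002,1],[0,0,0,0,0.007,0.004,1],[0,0,0,0,0.0104,0.006,1],[0,0,0,0,0.0138,0.008,1],[0,0,0,0,0.0173,0.01,1],[0,0,0,0,0.0208,0.012,1]]'; python3 -c "
from h import *
st()";  python3 -m inch '[[0,0,0,0,0.0017,0.001,1],[0,0,0,0,0.0035,0.002,1],[0,0,0,0,0.0035,0.002,1]]'; python3 -c "
from h import *
st();shot('side','p7',(270,170,330,215),10);shot('top','p8',(262,190,332,242),10)"
```

```text
t: 24.8
ee_pos: [553.7, -51.2, 6.4]
eef_rot: [[-0.977, 0.186, 0.108], [0.215, 0.846, 0.488], [-0.001, 0.5, -0.866]]
contact_force: [1.2, -1.1, -0.9]
finger_gap: -0.002
t 24.8 uvz -6.5 -71.7 6.4 Fuvz 1.4 -0.8 -0.9 yaw err deg -0.0 tilt [ 6.2  27.96] gap -0.002 q [-0.52  0.52 -0.31  0.91  0.5  -0.35]
t: 25.05
ee_pos: [554.2, -46.9, 6.5]
eef_rot: [[-0.977, 0.186, 0.107], [0.215, 0.846, 0.489], [-0.0, 0.5, -0.866]]
contact_force: [0.3, -1.3, 0.3]
finger_gap: -0.005
t 25.05 uvz -6.9 -67.4 6.5 Fuvz 0.6 -1.2 0.3 yaw err deg 0.03 tilt [ 6.16 28.  ] gap -0.005 q [-0.51  0.52 -0.31  0.91  0.5  -0.34]
```

View pics/p7.png

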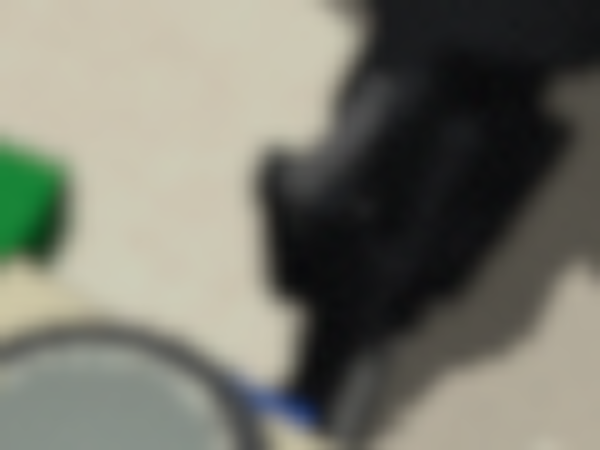

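View pics/p8.png

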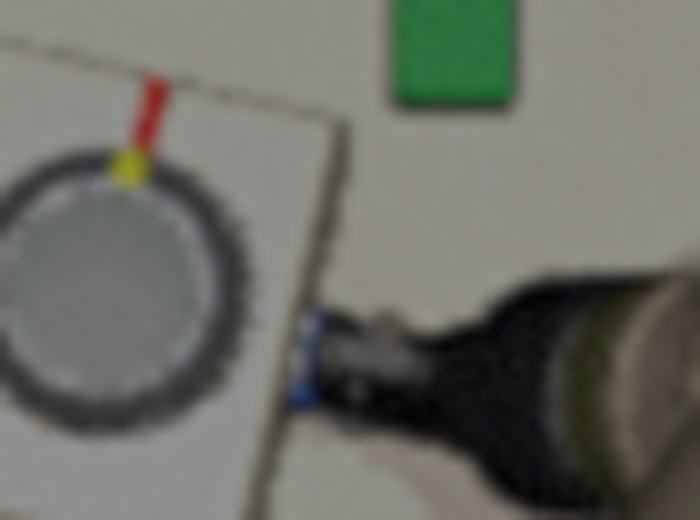

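```bash
python3 -m inch '[[0,0,0,0,0.0013,0.0008,1],[0,0,0,0,0.0026,0.0015,1],[0,0,0,0,0.0026,0.0015,1]]'; python3 -c "
from h import *
st()"
```

```text
t: 25.4
ee_pos: [554.5, -44.2, 6.3]
eef_rot: [[-0.977, 0.187, 0.107], [0.215, 0.846, 0.489], [0.001, 0.5, -0.866]]
contact_force: [-1.1, 0.1, -0.0]
finger_gap: -0.005
t 25.4 uvz -7.2 -64.7 6.3 Fuvz -1.1 -0.1 -0.0 yaw err deg 0.01 tilt [ 6.13 27.99] gap -0.005 q [-0.51  0.52 -0.31  0.9   0.5  -0.33]
```

```bash
python3 -m inch '[[0,0,0,0,0.0013,0.0008,1],[0,0,0,0,0.0026,0.0015,1],[0,0,0,0,0.0026,0.0015,1]]'; python3 -c "
from h import *
st()"; python3 -m inch '[[0,0,0,0,0.0009,0.0005,1],[0,0,0,0,0.0017,0.001,1],[0,0,0,0,0.0017,0.001,1]]'; python3 -c "
from h import *
st();shot('top','p10',(262,190,332,242),10)"
```

```text
t: 25.65
ee_pos: [554.8, -43.5, 6.2]
eef_rot: [[-0.976, 0.188, 0.106], [0.216, 0.848, 0.485], [0.001, 0.496, -0.868]]
contact_force: [-6.2, -9.0, 2.8]
finger_gap: 0.002
t 25.65 uvz -7.1 -64.0 6.2 Fuvz -4.1 -10.2 2.8 yaw err deg -0.05 tilt [ 6.1  27.77] gap 0.002 q [-0.5   0.52 -0.31  0.9   0.5  -0.33]
t: 25.9
ee_pos: [554.9, -43.3, 6.2]
eef_rot: [[-0.976, 0.19, 0.106], [0.217, 0.849, 0.482], [0.001, 0.494, -0.87]]
contact_force: [-9.9, -16.1, 7.0]
finger_gap: -0.0
t 25.9 uvz -7.0 -63.8 6.2 Fuvz -6.2 -17.9 7.0 yaw err deg -0.11 tilt [ 6.09 27.62] gap -0.0 q [-0.5   0.52 -0.31  0.9   0.49 -0.32]
```

View pics/p10.png

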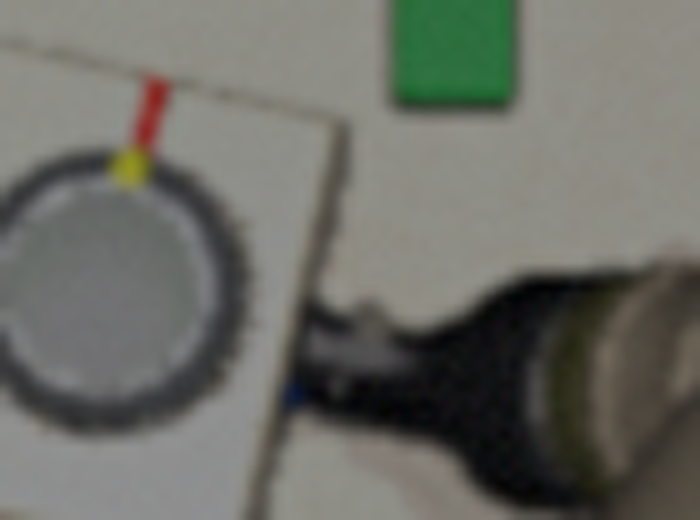

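```bash
python3 -m inch '[[0,0,0,0,-0.01,-0.006,1],[0,0,0,0,-0.025,-0.015,1],[0,0,0,0,-0.043,-0.025,1],[0,0,0,0,-0.06,-0.04,1],[0,0,0,0,-0.065,-0.08,1],[0,0,0,0,-0.065,-0.12,1],[0,0,0,0,-0.065,-0.15,1],[0,0,0,0,-0.065,-0.15,1]]'; python3 mk.py; python3 -c "
from h import *
shot('side','p11',(220,165,340,255),6);shot('top','p12',(222,160,342,250),6)"
```

```text
t: 26.62
ee_pos: [530.2, -172.6, 108.8]
eef_rot: [[-0.976, 0.185, 0.116], [0.218, 0.848, 0.484], [-0.008, 0.497, -0.868]]
contact_force: [0.6, -0.2, 0.2]
finger_gap: -0.0
t 26.62 uvz -3.3 -195.4 108.8 Fuvz 0.6 -0.1 0.2 yaw err deg -0.18 tilt [ 6.63 27.7 ] gap -0.0 q [-0.72  0.49 -0.07  1.27  0.46 -0.56]
side mark 10 r 40.1 deg -0.2
top mark 9 r 41.9 deg 2.4
side [265.56 207.1 ] -1.1
top [274.58 206.22] 3.4
```

View pics/p11.png

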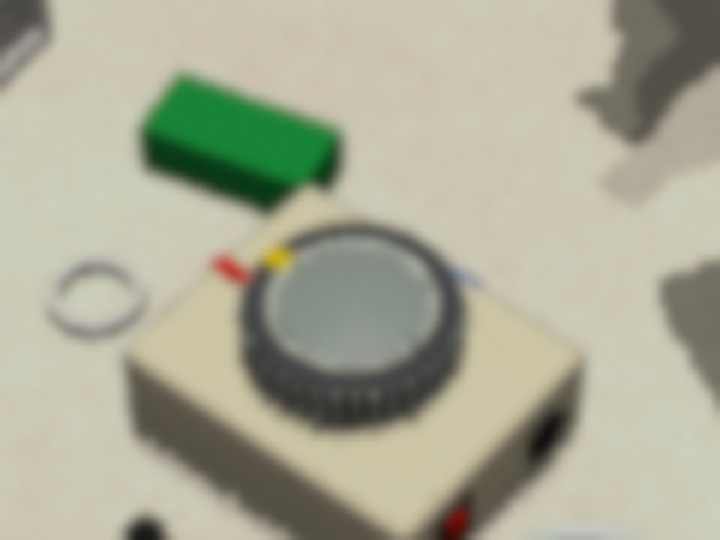

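View pics/p12.png

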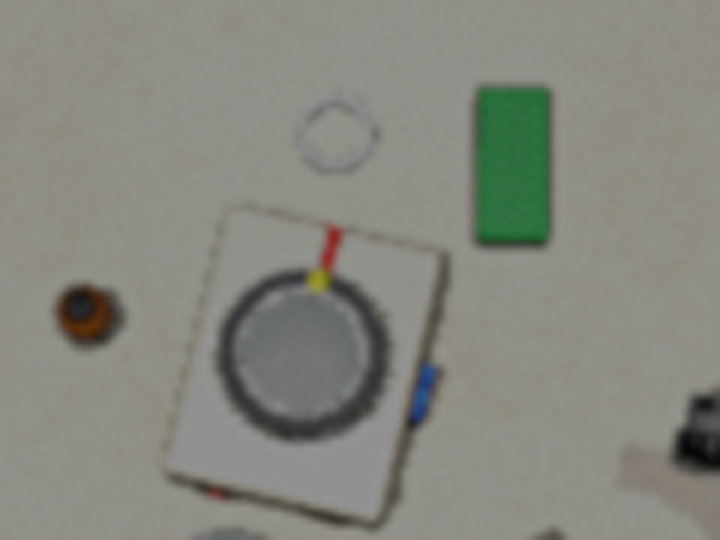

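```bash
python3 - <<'E'
from h import *
c=imaging.camera("top")
for px in((439,368),(423,425),(431,396)):
    f=np.array([222,160])+(np.array(px)+.5)/6-.5; d=ray(c,f,46)-np.r_[C,0]; print((d@U).round(1),(d@V).round(1))
a=cv2.imread("pics/top0.png").astype(int); b=c["color"][:,:,::-1].astype(int)
print([ (n,np.abs(a[y-7:y+7,x-7:x+7]-b[y-7:y+7,x-7:x+7]).mean().round(1)) for n,x,y in(("oil",236,212),("fring",278,183),("sbox",307,187),("dish",259,260),("pill",152,252),("beaker",420,261))])
E
```

```text
16.2 -68.8
-15.4 -67.4
0.6 -68.1
[('oil', np.float64(6.7)), ('fring', np.float64(8.5)), ('sbox', np.float64(5.7)), ('dish', np.float64(7.5)), ('pill', np.float64(7.7)), ('beaker', np.float64(16.3))]
```

```bash
python3 - <<'E'
from h import *
c=imaging.camera("top"); cv2.imwrite("pics/fin.png",c["color"][:,:,::-1]); st()
E
```

```text
t 27.02 uvz -7.6 -190.2 102.7 Fuvz 0.6 0.2 0.0 yaw err deg 0.06 tilt [ 6.06 28.07] gap 0.001 q [-0.71  0.5  -0.08  1.26  0.46 -0.56]
```

View pics/fin.png

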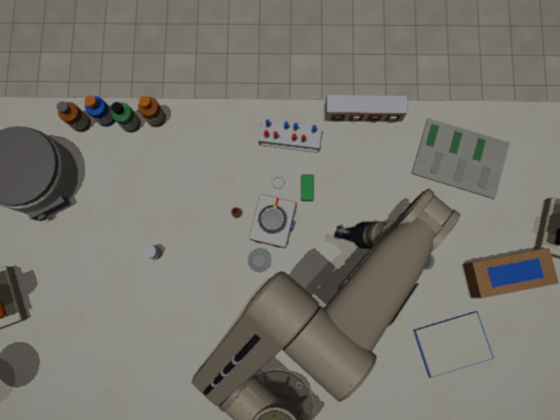

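```bash
python3 -m inch '[[0,0,0,0,0,-0.04,1],[0,0,0,0,0.05,-0.08,1],[0,0,0,0,0.05,-0.08,1],[0,0,0,0,0.05,-0.08,1]]'; python3 - <<'E'
from h import *
c=imaging.camera("side"); cv2.imwrite("pics/fin2.png",c["color"][:,:,::-1]); st()
E
```

```text
t: 27.35
ee_pos: [530.1, -164.1, 202.5]
eef_rot: [[-0.977, 0.183, 0.112], [0.214, 0.847, 0.486], [-0.006, 0.499, -0.867]]
contact_force: [0.7, 0.5, -0.2]
finger_gap: -0.001
t 27.4 uvz -5.8 -187.5 200.1 Fuvz -0.0 0.3 -0.4 yaw err deg 0.09 tilt [ 6.29 27.86] gap -0.0 q [-0.71  0.43  0.06  1.47  0.46 -0.55]
```

View pics/fin2.png

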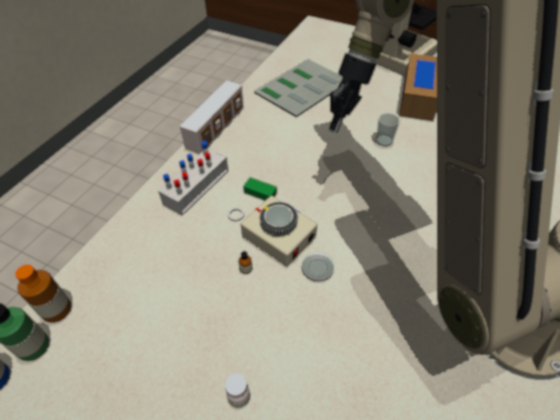

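The beaker is still at (387,130), all the other loose things are where they started, and the arm is clear. I'm handing the job in.

```bash
python3 -c "
from plant import bot
print(bot.job_done())"
```

```text
the job is handed in; nothing more can be done
None
```

The ring is loosened two full turns and the filter slide is fully home, in that order. I handed the job in at about 27.4 s.

- **Ring:** I rolled the closed fingertips anticlockwise around its rim for about 1.6 laps, following the yellow mark by camera all the way, then made two small strokes to bring it back to the red line. The last check put the mark within about 1° of its starting angle in both pictures, so roughly 720–721° in all. The highest force I read was about 25 N, once, while feeling for the rim; most readings were under 15 N.
- **Slide:** I pushed the blue tab with the tool tilted 30° until it stopped moving at about 18 N. The camera then showed its outer face 68 mm from the ring's axis, which is the home position.
- **Other things:** They stand where they were in the last pictures, and the robot was touching nothing at the end. The beaker was partly hidden from the top camera, so I checked it with the side camera.

**Check that disagreed:** The fingertips appeared to sit 15–20 mm higher than the reported tool position and `bot.tips_ahead` imply. On the first approach I got no contact where I expected it, and the closed fingers were then just above the edge of the ring, outside the lens by my estimate. No contact force showed. I backed off, found the true height by touch and from the pictures, and worked lower from then on.

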